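# Set the studs of display panels in the lever press

## Robot

A 6-joint arm with a two-finger parallel gripper is mounted at the origin on the work surface. World frame = base frame: x ahead of the robot, y to its left, z up, the work surface at z = 0. Lengths are in m, angles in rad, forces in N, time in s.
With the tool pointing down it reaches from about 0.35 to 0.975 m from the base axis. Payload 4.9 kg.
Tool frame: the origin (TCP) lies at the very end of the fingers, on their centre line; the grasp point (between the pads) lies manip.hold_point_z behind it (manip.hold_point_z is the distance from the TCP to the grasp point, in m); z points along the fingers, y is the line along which they close (so a half turn about z gives the same grasp; the last joint's range is limited). The gripper opens to 85 mm and grips with 20 to 120 N. Pads are 22 mm wide; open, the fingers measure 114 mm over their backs; the gripper's body (76 mm by 85 mm) begins 54 mm behind the grasp point. The pads swing forward as they close: fully open they stand 13 mm farther back than shut.
Start: joints at [-1.435, 0.053, 1.613, -0, 1.476, -0.119], TCP at [0.158, -0.605, 0.231] pointing down, gripper open.
Joint ranges: [-3.01, 3.01], [-1.01, 2.22], [0.06, 2.58], [-1.02, 4.17], [0.09, 2.62], [-3.14, 3.14]. Speed limits (rad/s): [2.57, 2.57, 3.14, 3.14, 3.14, 3.14].

## Interface

Orientations are given as a unit quaternion [w, x, y, z].
In Python, from bench import manip gives the robot as it stands.
- The arm moves only by the tool play_rows, never from a script. Its arguments are lists of equal length, an entry for each row: "translation": the shift along the tool's x, y, z each as a share of 0.8 m, from -1 to 1, a list of three; "turn": the turn about the tool's z as a share of 45 degrees, from -1 to 1. A call has 1 to 10 rows; each row is the pose to reach, as a shift and turn from the pose commanded when the call began, along the tool's axes at that moment; what a row does not reach only later rows make up. A row lasts 1/8 s, in which the tool goes at most 62.5 mm and 10.7 degrees, less where a joint would pass 70% of its speed; a pose out of reach is approached as far as the arm can. A call with a number of a shift or a turn outside -1 to 1 is refused whole. A call with a gripper value outside its range is refused whole. "jaw" is the closure, from -1 (fully open) to 1 (shut), set as the call begins (left out, the last holds). The fingers move at their own pace and stop on an object; "squeeze" is the grip in N (left out, the last holds). Time passes only in rows, so rows that repeat a pose let the fingers close. It gives the time, the measured TCP pose, the force, the opening and the grip force at its end, in the units of the state.
- manip.read_state(): the state, without advancing time (a new reading comes with each control period).
- manip.grab_frame(name): name is "scene" or "side" or "wrist"; returns a dict with "pixels" (420x560x3 uint8, blue, green, red), "intrinsics" (3x3 intrinsics, pixels), "R" (3x3) and "t" (3): a world point X has camera coordinates R X + t. Camera axes: x right, y down, z forward; pixel columns grow to the right and rows downward; lengths in m; the calibration is good to about 2 mm. A picture is of the moment at which its call begins. There is no depth.
- manip.hand_in(): hands the job in; it is judged then, once.
Trained networks look in the newest picture that a camera, given by its name, has taken for a name from the list of things; names that differ only in an ending like _2 or _b are one class to them, and where a whole thing is asked for, a point or a joint stands for the part that bears it (a point fixed in the world has none). Each returns a list of dicts, best first, with "p" (0 to 1); they miss things now and then, are a little off and sometimes report something else, mostly with a low value. They report only what shows in the picture. A call takes as long as a camera call. They do not tell look-alikes from the thing itself.
- manip.recognise(camera, label): "extent" ([centre column, centre row, width, height] as shares, 0 to 1, of the picture: columns of its width, rows of its height, round what is visible of it).
- manip.regions_of(camera, label): "pixels" (420x560 bool, what is visible of it) and "extent" ([centre column, centre row, width, height] as shares, 0 to 1, of the picture: columns of its width, rows of its height, round what is visible of it).
- manip.place_of(camera, label): "point" ([row, column] as shares, 0 to 1, of the picture: columns of its width, rows of its height: a listed point, or the origin of a listed thing).
The state is a dict: "time": time; "joint_pos": joint angles; "joint_velocities": joint speeds; "joint_efforts": joint torques, N m; "tcp_pos": TCP position; "eef_rot": TCP orientation; "wrist_force": force on the tool from outside, world axes, zero at the start; "torque": the same for the moment, N m; "opening": finger opening in m; "grasp_force": force on a finger pad.
Only numpy, scipy, OpenCV 4.12 (cv2) and the standard library are available. Lean on these libraries where they do the work, as an engineer would, in place of code of your own. Each camera call takes 0.05 s, during which the arm holds its last target. There are 200 camera calls.

## Task

Each earring display panel waiting in the pine rack has two brass studs standing proud of its top edge. Slide each panel up out of its slot and stand it in the press's channel with one end at the stop, bring the lever gently down onto its stop to press that end's stud home, raise the lever, turn the panel end for end and press the other stud the same way, then stand the finished panel upright in a slot of the grey two-slot stand. When all panels are done leave the lever resting down on its stop; press studs only with the press, never with the gripper or arm, and do not disturb the bowl, the bead container or the pliers.

Things in the scene. Friction and masses are not known exactly. Their poses are not given: they have to be found in the camera images.
- rack: Fixed pale-pine slotted rack, 204 long (its x) x 142 wide (its y) x 38 mm high. Origin: centre of its underside, on the table. Three slots run along its x, centred at y = -52, 0, +52 mm; each is 14 mm wide, 184 long, 28 deep, floor 10 mm above the table. One or two slots hold a panel, the others are empty.
- stand: Loose grey two-slot stand with black end walls (0.9 kg, may get shoved about), 222 long (its x) x 110 wide (its y) x 44 mm high. Origin: centre of its underside. Two slots run along its x, centred at y = -32 and +32 mm; each is 22 mm wide, 202 long, 34 deep, floor 10 mm above the table. Empty at the start; finished panels go here.
- press: Fixed green lever press, Origin: below the middle of its channel, at table level. Bed 20 mm high, x -96..+120, y -123..+113 mm. At one side (x 75..109, y -102..-54 mm) two pivot cheeks 125 mm high carry the lever's hinge axis, parallel to the press's y at x = +80, z = 104 mm.
- press_channel (a point): Middle of the floor of the press's steel channel, 20 mm above the table. The channel runs along the press's y, 14 mm wide, walls 28 mm high, from y = +94 (open end) to a dark end stop (66 mm high) whose face is at y = -92 mm. A panel with its centre here, within about 5 mm, has the stud of its end at the stop under the jaw, which is centred at x = 0, y = -78 mm.
- lever (a joint): Press lever angle (rad): 0 = down on its stop, 1.0 = fully raised. Stays where left; moving it takes 3 to 10 N at the handle. Beam 22 wide, 16 thick, at press y = -89..-67 mm. Dark jaw below it, 28 (x) x 24 (y) mm, at press x = 0, y = -78: underside 82 mm above the table when down (a seated panel's top is at 80, a proud stud's at 89); about 60 mm free above that stud when raised.
- lever_grip (a point): Grip point on the axis of the lever's red cross handle: a round bar of 14 mm diameter parallel to the press's y, reaching sideways from the beam to press y = -163 mm. This point is at press y = -125, x = -120 mm when down, 200 mm from the hinge axis; 104 mm above the table when down, 272 mm when fully raised. It can be pinched from above and turns in the fingers.
- bowl: Bystander: yellow pinch bowl, 90 mm across, 40 high. Origin: centre of its underside.
- bead_jar: Bystander: clear round bead container with white screw cap, 72 mm across, 66 high. Origin: centre of its underside.
- pliers: Bystander: blue-handled pliers, 180 mm long, 15 high, lying flat. Origin: near the pivot, at table level.
- panel1: Blue earring display panel (may be absent), 180 (its x) x 10 thick (its y) x 60 mm high (its z), 0.14 kg, standing on its long edge in a rack slot. Origin: centre of its underside. Both faces and both ends are alike. A brass stud 9 mm across stands 9 mm proud of its top edge at x = +78 mm (stud a) and at x = -78 mm (stud b).
- panel1_stud_a (a joint): How far the stud at the +x end of the blue panel is pressed in (m): 0 = proud by 9 mm, 0.008 = fully home (1 mm proud). Tight fit: takes about 10 N and stays where pushed; the press leaves it at about 0.007.
- panel1_stud_b (a joint): How far the stud at the -x end of the blue panel is pressed in (m): 0 = proud by 9 mm, 0.008 = fully home (1 mm proud). Tight fit: takes about 10 N and stays where pushed; the press leaves it at about 0.007.
- panel2: Yellow earring display panel (may be absent), 180 (its x) x 10 thick (its y) x 60 mm high (its z), 0.14 kg, standing on its long edge in a rack slot. Origin: centre of its underside. Both faces and both ends are alike. A brass stud 9 mm across stands 9 mm proud of its top edge at x = +78 mm (stud a) and at x = -78 mm (stud b).
- panel2_stud_a (a joint): How far the stud at the +x end of the yellow panel is pressed in (m): 0 = proud by 9 mm, 0.008 = fully home (1 mm proud). Tight fit: takes about 10 N and stays where pushed; the press leaves it at about 0.007.
- panel2_stud_b (a joint): How far the stud at the -x end of the yellow panel is pressed in (m): 0 = proud by 9 mm, 0.008 = fully home (1 mm proud). Tight fit: takes about 10 N and stays where pushed; the press leaves it at about 0.007.
- panel3: Red earring display panel (may be absent), 180 (its x) x 10 thick (its y) x 60 mm high (its z), 0.14 kg, standing on its long edge in a rack slot. Origin: centre of its underside. Both faces and both ends are alike. A brass stud 9 mm across stands 9 mm proud of its top edge at x = +78 mm (stud a) and at x = -78 mm (stud b).
- panel3_stud_a (a joint): How far the stud at the +x end of the red panel is pressed in (m): 0 = proud by 9 mm, 0.008 = fully home (1 mm proud). Tight fit: takes about 10 N and stays where pushed; the press leaves it at about 0.007.
- panel3_stud_b (a joint): How far the stud at the -x end of the red panel is pressed in (m): 0 = proud by 9 mm, 0.008 = fully home (1 mm proud). Tight fit: takes about 10 N and stays where pushed; the press leaves it at about 0.007.
Mind the look-alikes: they are no part of the job. Of the things that look like the stand, take the one that is farthest from the robot's base at the start.

How it is judged:
By the outcome, as a careful person would: the job done as asked, in the order asked, and still so for the second after the job is handed in, with the robot touching nothing.
Of panel1, panel2, panel3 only 1 to 2 are there at a start; the rules pass over those that are not, and their reading is None.
At some moment in a run one of stand may be knocked a few centimetres aside while the robot is not near it.
It also fails if it takes over 210 s, if anything falls off the work surface, if the arm or the gripper's body presses on something with over 40 N, if the wrist force passes 120 N, or if a joint passes its speed limit or range.

## Working session

There is one attempt and no reset: what is moved stays moved. The work goes in short steps, Python scripts to look and compute and a tool call to move; the robot and the scene stay as the last step left them, time stands still between calls to the robot, and variables do not carry over. Pictures are saved under pics/ and viewed, at most 14 in all, crops included, and the job is handed in when it is done.

Besides the shell and the picture viewer there is one more tool, called after "Call:" as name(argument=value, ...) on one line, values as JSON. play_rows: Moves the arm, as the interface text tells. Shift numbers are shares of 0.8 m and turn numbers shares of 45 degrees, none past 1 either way. Its arguments: {"type":"object","properties":{"translation":{"type":"array","items":{"type":"array","items":{"type":"number"}}},"turn":{"type":"array","items":{"type":"number"}},"jaw":{"type":"number"},"squeeze":{"type":"number"}},"required":["translation","turn"]}

```bash
mkdir -p pics; ls
python3 - <<'E'
from bench import manip
import cv2, numpy as np
s=manip.read_state(); print({k:np.round(v,3).tolist() for k,v in s.items()}, manip.hold_point_z)
for n in ("scene","side"):
    f=manip.grab_frame(n); cv2.imwrite(f"pics/{n}0.png",f["pixels"]); np.savez(f"cal_{n}.npz",K=f["intrinsics"],R=f["R"],t=f["t"])
    print(n,np.round(f["intrinsics"],1).tolist(),np.round(f["R"],3).tolist(),np.round(f["t"],3).tolist())
    for l in ["rack","stand","press","press_channel","lever_grip","lever","bowl","bead_jar","pliers","panel1","panel2","panel3","panel1_stud_a"]:
        r=manip.place_of(n,l); print(l,[(round(d["p"],2),round(d["point"][1]*560,1),round(d["point"][0]*420,1)) for d in r][:4])
E
```

```text
pics
{'time': 0.0, 'joint_pos': [-1.435, 0.053, 1.614, -0.0, 1.476, -0.119], 'joint_velocities': [0.002, -0.0, -0.0, -0.001, 0.001, -0.001], 'joint_efforts': [0.0, -39.369, -37.017, -0.0, 0.007, 0.0], 'tcp_pos': [0.157, -0.604, 0.23], 'eef_rot': [-0.001, 0.992, 0.127, -0.0], 'wrist_force': [-0.119, -0.024, -0.599], 'torque': [0.082, -0.028, 0.022], 'grasp_force': 0.0, 'opening': 0.085} 0.0187
scene [[436.7, 0.0, 289.4], [0.0, 436.7, 209.6], [0.0, 0.0, 1.0]] [[0.633, 0.774, 0.002], [0.411, -0.335, -0.848], [-0.656, 0.537, -0.53]] [-0.29, -0.116, 1.389]
rack [(0.92, 391.8, 200.2)]
stand [(0.86, 126.6, 237.8), (0.79, 152.0, 309.2)]
press [(0.7, 333.3, 260.7)]
press_channel [(0.74, 307.8, 344.8), (0.72, 334.7, 256.7)]
lever_grip [(0.82, 398.5, 233.0)]Traceback (most recent call last):
  File "<stdin>", line 8, in <module>
ValueError: it knows: bead_jar, bowl, lever_grip, panel, pliers, press, press_channel, rack, stand
```

Run:
```python
from bench import manip
import cv2, numpy as np
for n in ("scene","side"):
    f=manip.grab_frame(n); cv2.imwrite(f"pics/{n}1.png",f["pixels"]); np.savez(f"cal_{n}.npz",K=f["intrinsics"],R=f["R"],t=f["t"])
    K,R,t=f["intrinsics"],f["R"],f["t"]; print(n,"cam",(-R.T@t).round(3))
    for l,z in [("rack",0),("stand",0),("press",0),("press_channel",.02),("lever_grip",.272),("bowl",0),("bead_jar",0),("pliers",0),("panel",.01)]:
        r=manip.place_of(n,l)
        for d in r:
            u=np.array([d["point"][1]*560,d["point"][0]*420,1]); c=-R.T@t; v=R.T@np.linalg.inv(K)@u; X=c+v*(z-c[2])/v[2]
            print(l,round(d["p"],2),u.round(1)[:2],X.round(3))
a=np.hstack([cv2.imread("pics/scene1.png")]);cv2.imwrite("pics/s1big.png",cv2.resize(a,(800,600)))
a=cv2.imread("pics/side1.png");cv2.imwrite("pics/d1big.png",cv2.resize(a,(800,600)))
```

```text
scene cam [ 1.142 -0.561  0.639]
rack 0.91 [393.1 203.9] [0.513 0.333 0.   ]
rack 0.51 [399.3 234.4] [0.619 0.227 0.   ]
stand 0.94 [121.5 239.1] [ 0.195 -0.325  0.   ]
stand 0.63 [152.3 307.5] [ 0.466 -0.367  0.   ]
press 0.72 [332.6 261.1] [0.59  0.022 0.   ]
lever_grip 0.78 [399.6 232.1] [ 0.838 -0.103  0.272]
bowl 0.56 [431.3 260.6] [0.733 0.201 0.   ]
bead_jar 0.92 [307.4 347.1] [ 0.741 -0.189  0.   ]
bead_jar 0.57 [392.2 201.5] [0.503 0.341 0.   ]
bead_jar 0.26 [333.7 260.5] [0.59  0.025 0.   ]
panel 0.96 [403.9 192.5] [0.501 0.393 0.01 ]
side cam [0.415 0.859 1.114]
stand 0.69 [279.3 143.2] [ 0.474 -0.357  0.   ]
stand 0.6 [370.8 152.6] [ 0.174 -0.324  0.   ]
press 0.78 [231.7 231.8] [0.593 0.018 0.   ]
press_channel 0.86 [233.1 227. ] [0.588 0.016 0.02 ]
lever_grip 0.67 [165.9 189.2] [0.715 0.106 0.272]
lever_grip 0.39 [260.7 337.4] [0.47  0.463 0.272]
bowl 0.88 [170.4 281.7] [0.737 0.189 0.   ]
bead_jar 0.86 [192.1 181.2] [ 0.737 -0.174  0.   ]
bead_jar 0.61 [258.1 339.2] [0.494 0.34  0.   ]
pliers 0.74 [291.  198.2] [ 0.428 -0.116  0.   ]
panel 0.69 [254. 362.] [0.499 0.402 0.01 ]
```

View pics/s1big.png

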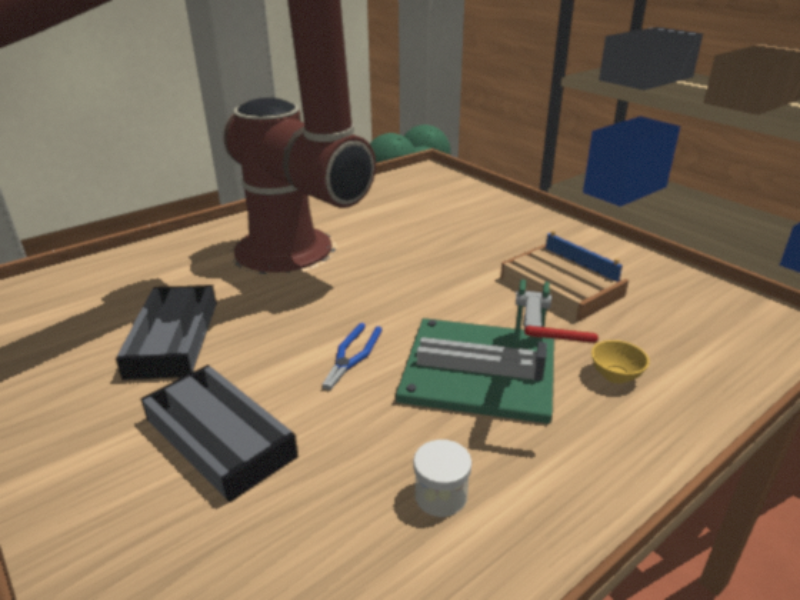

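View pics/d1big.png

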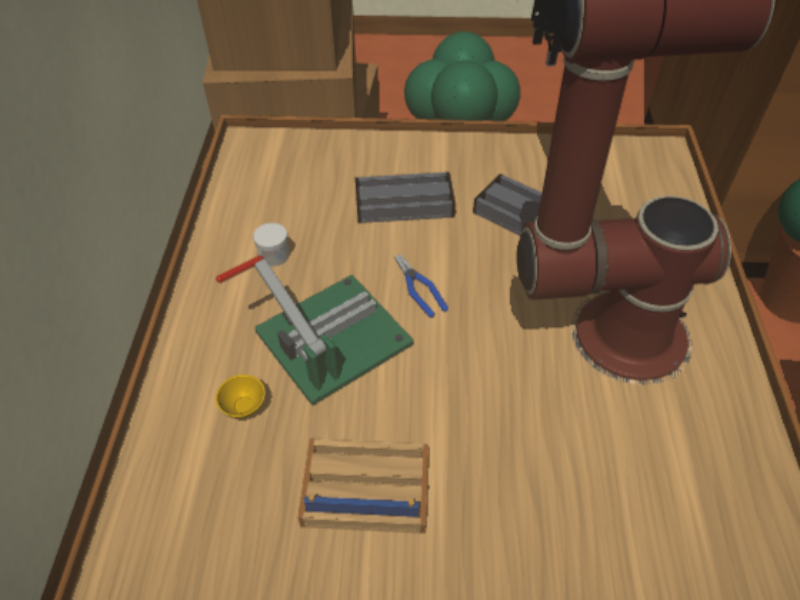

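```bash
cat > h.py <<'E'
from bench import manip
import cv2, numpy as np
from scipy.spatial.transform import Rotation as Ro
def st():
    s=manip.read_state(); q=np.array(s["eef_rot"]); return s,np.array(s["tcp_pos"]),Ro.from_quat(q[[1,2,3,0]]).as_matrix()
def yaw(): # angle of tool y in world, deg
    R=st()[2]; return np.degrees(np.arctan2(R[1,1],R[0,1]))
def go(p,y=None,half=True):
    s,x,R=st(); d=R.T@(np.array(p)-x); out=(d/0.8).round(4)
    tn=0
    if y is not None:
        e=y-yaw(); m=180 if half else 360
        e=(e+m/2)%m-m/2; tn=-e   # tool z is down
    print("to",np.round(p,4),"dist %.3f"%np.linalg.norm(d),"shift",out.tolist(),"turn",round(tn/45,4),"(deg %.1f)"%tn)
def rep():
    s,x,R=st(); print("t %.1f"%s["time"],"tcp",x.round(4),"yaw %.2f"%yaw(),"q6 %.2f"%s["joint_pos"][5],"F",np.round(s["wrist_force"],1),"open %.4f grip %.1f"%(s["opening"],s["grasp_force"]),"tilt",R[:,2].round(4))
def ray(f,u,z):
    K,R,t=f["intrinsics"],f["R"],f["t"]; c=-R.T@t; v=R.T@np.linalg.inv(K)@np.array([u[0],u[1],1.]); return c+v*(z-c[2])/v[2]
def proj(f,X):
    X=np.atleast_2d(X)@f["R"].T+f["t"]; p=X@f["intrinsics"].T; return p[:,:2]/p[:,2:]
E
python3 - <<'E'
from h import *
rep()
f=manip.grab_frame("wrist"); s,x,R=st()
c=-f["R"].T@f["t"]; print("cam in tool",(R.T@(c-x)).round(4), "cam axes in tool",(R.T@f["R"].T).round(3).tolist(), f["intrinsics"].round(1).tolist())
go([.45,-.1,.40],yaw())
go([.5,.3,.40],90)
E
```

```text
t 1.3 tcp [ 0.1575 -0.6048  0.2313] yaw -75.40 q6 -0.12 F [ 0.7 -0.3  0.6] open 0.0857 grip 0.0 tilt [-0.  0. -1.]
cam in tool [ 0.0817 -0.0014 -0.1422] cam axes in tool [[-0.001, -0.948, -0.318], [1.0, -0.001, -0.0], [0.0, -0.318, 0.948]] [[297.2, 0.0, 276.2], [0.0, 297.2, 208.8], [0.0, 0.0, 1.0]]
to [ 0.45 -0.1   0.4 ] dist 0.607 shift [0.5128, -0.5185, -0.2109] turn -0.0 (deg -0.0)
to [0.5 0.3 0.4] dist 0.982 shift [0.6994, -0.9866, -0.2109] turn 0.3245 (deg 14.6)
```

Call:
play_rows(translation=[[0.5128,-0.5185,-0.2109],[0.5128,-0.5185,-0.2109],[0.5128,-0.5185,-0.2109],[0.5128,-0.5185,-0.2109],[0.5128,-0.5185,-0.2109],[0.5128,-0.5185,-0.2109],[0.5128,-0.5185,-0.2109],[0.5128,-0.5185,-0.2109],[0.5128,-0.5185,-0.2109],[0.5128,-0.5185,-0.2109]], turn=[0.3245,0.3245,0.3245,0.3245,0.3245,0.3245,0.3245,0.3245,0.3245,0.3245])

```text
time: 2.6
tcp_pos: [0.4508, -0.0977, 0.4013]
eef_rot: [0.0, 1.0, 0.001, 0.001]
wrist_force: [0.5, -0.8, 1.1]
opening: 0.0853
grasp_force: 0.0
```

Run:
```python
from h import *
rep(); go([.5,.22,.40],90)
```

```text
t 2.6 tcp [ 0.4508 -0.0977  0.4013] yaw -89.90 q6 1.19 F [ 0.5 -0.8  1.1] open 0.0853 grip 0.0 tilt [ 1.8e-03 -5.0e-04 -1.0e+00]
to [0.5  0.22 0.4 ] dist 0.322 shift [0.0622, -0.3971, 0.0015] turn 0.0022 (deg 0.1)
```

Call:
play_rows(translation=[[0.14,-0.38,0],[0.14,-0.38,0],[0.14,-0.38,0],[0.14,-0.38,0],[0.14,-0.38,0],[0.14,-0.38,0],[0.14,-0.38,0],[0.14,-0.38,0]], turn=[0,0,0,0,0,0,0,0])

```text
time: 3.6
tcp_pos: [0.5619, 0.2027, 0.4004]
eef_rot: [0.0, 1.0, -0.001, 0.0]
wrist_force: [-0.4, -1.6, -0.6]
opening: 0.0854
grasp_force: 0.0
```

Run:
```python
from h import *
rep()
f=manip.grab_frame("wrist"); import pickle; pickle.dump(f,open("w1.pkl","wb"))
cv2.imwrite("pics/w1.png",cv2.resize(f["pixels"],(800,600)))
for l,z in [("rack",0),("press",0),("press_channel",.02),("lever_grip",.272),("panel",.01)]:
    for d in manip.place_of("wrist",l):
        u=(d["point"][1]*560,d["point"][0]*420); print(l,round(d["p"],2),np.round(u,1),ray(f,u,z).round(4))
```

```text
t 3.6 tcp [0.5619 0.2027 0.4004] yaw -90.09 q6 1.79 F [-0.4 -1.6 -0.6] open 0.0854 grip 0.0 tilt [ 5.e-04 -4.e-04 -1.e+00]
rack 0.95 [197.7 191.9] [0.4955 0.3527 0.    ]
press 0.9 [376.8 141.1] [0.5887 0.024  0.    ]
press 0.72 [513.  47.] [ 0.7384 -0.1822  0.    ]
press_channel 0.96 [380.1 143.1] [0.5874 0.0245 0.02  ]
press_channel 0.72 [283.5  50.7] [0.7306 0.1922 0.02  ]
panel 0.75 [168.8 189.8] [0.5024 0.4031 0.01  ]
panel 0.39 [444.9 220.6] [ 0.4401 -0.1189  0.01  ]
panel 0.35 [199.2 190.6] [0.5007 0.3469 0.01  ]
```

View pics/w1.png

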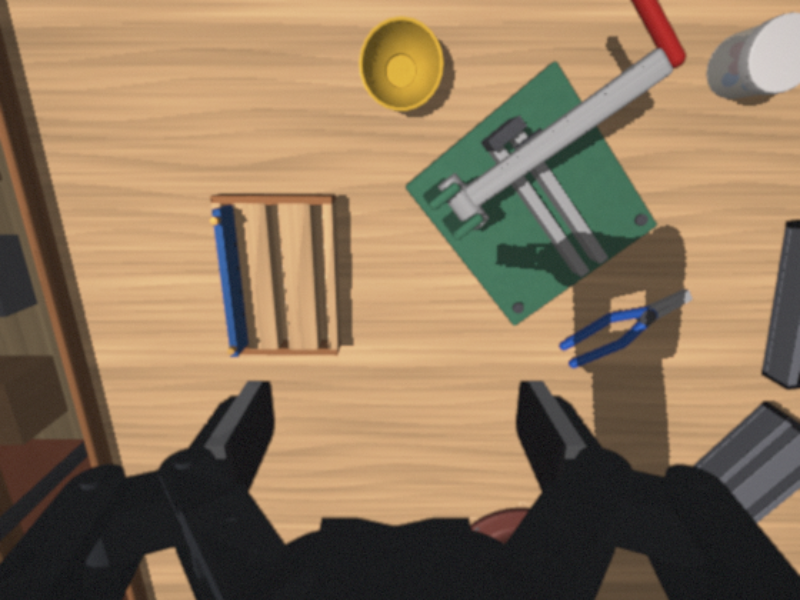

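```bash
cat >> h.py <<'E'
def quad(mask):
    c=max(cv2.findContours(mask.astype(np.uint8),cv2.RETR_EXTERNAL,cv2.CHAIN_APPROX_NONE)[0],key=cv2.contourArea)
    hull=cv2.convexHull(c); 
    for e in np.arange(2,40,.5):
        q=cv2.approxPolyDP(hull,e,True)[:,0].astype(float)
        if len(q)<=4: break
    pts=c[:,0].astype(float); L=[]
    for i in range(4):
        a,b=q[i],q[(i+1)%4]; n=np.array([b[1]-a[1],a[0]-b[0]])/np.linalg.norm(b-a); s=(pts-a)@(b-a)/((b-a)@(b-a))
        P=pts[(abs((pts-a)@n)<2.5)&(s>.08)&(s<.92)]
        vx,vy,x0,y0=cv2.fitLine(P.astype(np.float32),cv2.DIST_HUBER,0,.01,.01).ravel(); L.append(np.cross([x0,y0,1],[x0+vx,y0+vy,1]))
    r=[np.cross(L[i-1],L[i]) for i in range(4)]; return np.array([v[:2]/v[2] for v in r])
def rigid(A,B): # B ~ R A + t ; A,B Nx2
    ca,cb=A.mean(0),B.mean(0); H=(A-ca).T@(B-cb); th=np.arctan2(H[0,1]-H[1,0],H[0,0]+H[1,1]); c,s=np.cos(th),np.sin(th); R=np.array([[c,-s],[s,c]]); t=cb-R@ca
    return np.degrees(th),t,np.linalg.norm(A@R.T+t-B,axis=1)
E
python3 - <<'E'
from h import *
import pickle, itertools
f=pickle.load(open("w1.pkl","rb")); im=f["pixels"]; hsv=cv2.cvtColor(im,cv2.COLOR_BGR2HSV)
g=cv2.inRange(hsv,(65,80,20),(95,255,200)); g=cv2.morphologyEx(g,cv2.MORPH_OPEN,np.ones((3,3)))
q=quad(g); print(q.round(1)); W=np.array([ray(f,u,.02)[:2] for u in q]); print(W.round(4),np.linalg.norm(W-np.roll(W,-1,0),axis=1).round(4))
M=np.array([(-96,-123),(-96,113),(120,113),(120,-123)])/1000.
for k in range(4):
    for D in (1,-1):
        th,t,e=rigid(M,np.roll(W[::D],k,0)); 
        if e.max()<.02: print("press",th.round(2),t.round(4),e.round(4))
b=cv2.inRange(hsv,(105,120,30),(130,255,255)); b[:,200:]=0; b[:120]=0; b[260:]=0
q=cv2.minAreaRect(cv2.findNonZero(b)); print("blue",np.round(cv2.boxPoints(q),1).tolist())
y=cv2.inRange(hsv,(15,120,120),(32,255,255)); y[:,180:]=0; y[:130]=0; y[260:]=0
n,l,s,c=cv2.connectedComponentsWithStats(y); 
for i in range(1,n): 
    if s[i,4]>5: print("stud?",s[i],c[i].round(1),ray(f,c[i],.075).round(4))
cv2.imwrite("pics/crop.png",cv2.resize(im[115:265,130:260],(650,600)[:2],interpolation=cv2.INTER_CUBIC))
E
```

```text
[[   64.3   314.5]
 [13617.3 -9366.4]
 [  360.    226.4]
 [  284.4   130.1]]
[[ 0.2347  0.6511]
 [ 2.0528 -1.9004]
 [ 0.4326  0.0458]
 [ 0.6095  0.19  ]] [3.133  2.5324 0.2282 0.5942]
blue [[148.60000610351562, 145.89999389648438], [161.3000030517578, 144.39999389648438], [173.39999389648438, 247.0], [160.6999969482422, 248.5]]
stud? [146 152   7   5  28] [149.1 154.1] [0.5773 0.4027 0.075 ]
stud? [159 244   5   4  17] [160.7 245.3] [0.4204 0.4044 0.075 ]
```

View pics/crop.png

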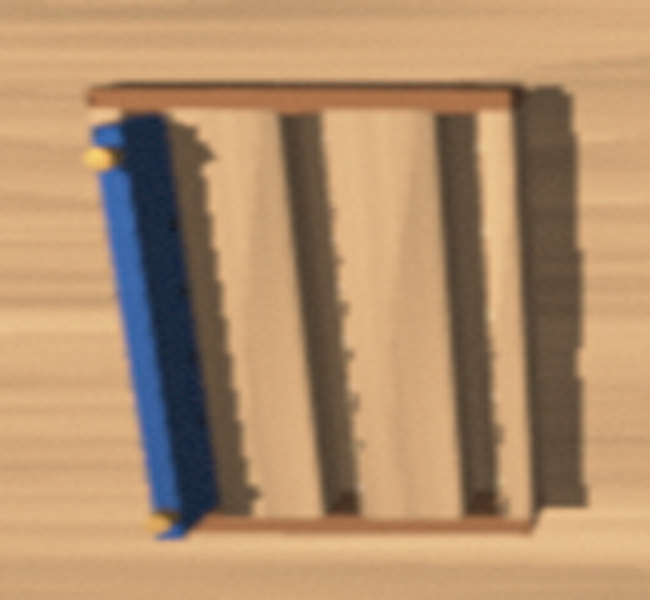

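Run:
```python
from h import *
import pickle
f=pickle.load(open("w1.pkl","rb")); im=f["pixels"]; hsv=cv2.cvtColor(im,cv2.COLOR_BGR2HSV)
print([hsv[r,c].tolist() for r,c in [(120,395),(75,385),(195,360),(110,440),(170,350)]])
g=cv2.inRange(hsv,(65,80,20),(95,255,200)); g[:,:275]=0; g[:, 470:]=0; g[240:]=0
g=cv2.morphologyEx(g,cv2.MORPH_OPEN,np.ones((3,3)))
n,l,s,c=cv2.connectedComponentsWithStats(g); print([v.tolist() for v in s if v[4]>30])
g=cv2.morphologyEx(g,cv2.MORPH_CLOSE,np.ones((25,25)))
# init from nominal, fit each edge
q0=np.array([(557,62),(655,225),(514,325),(407,186)])*.7
pts=max(cv2.findContours(g,cv2.RETR_EXTERNAL,cv2.CHAIN_APPROX_NONE)[0],key=cv2.contourArea)[:,0].astype(float); L=[]
for i in range(4):
    a,b=q0[i],q0[(i+1)%4]; n=np.array([b[1]-a[1],a[0]-b[0]])/np.linalg.norm(b-a); s=(pts-a)@(b-a)/((b-a)@(b-a))
    P=pts[(abs((pts-a)@n)<4)&(s>.06)&(s<.94)]; print(len(P))
    vx,vy,x0,y0=cv2.fitLine(P.astype(np.float32),cv2.DIST_HUBER,0,.01,.01).ravel(); L.append(np.cross([x0,y0,1],[x0+vx,y0+vy,1]))
q=np.array([(lambda v:v[:2]/v[2])(np.cross(L[i-1],L[i])) for i in range(4)])
print(q.round(1)); W=np.array([ray(f,u,.02)[:2] for u in q]); print(W.round(4),np.linalg.norm(W-np.roll(W,-1,0),axis=1).round(4))
M=np.array([(-96,-123),(-96,113),(120,113),(120,-123)])/1000.
print([ (round(a[0],2),a[1].round(4),a[2].round(4)) for a in [rigid(M,W)]])
```

```text
[[74, 102, 117], [73, 101, 116], [74, 104, 118], [15, 105, 194], [74, 103, 94]]
[[0, 0, 560, 420, 224511], [286, 45, 119, 181, 7457], [384, 91, 74, 85, 3022], [372, 126, 27, 38, 159]]
89
85
85
91
[[387.9  43.4]
 [457.5 156.4]
 [359.8 226.1]
 [284.5 130.1]]
[[ 0.7404  0.0291]
 [ 0.5641 -0.1135]
 [ 0.4332  0.0463]
 [ 0.6094  0.1899]] [0.2268 0.2066 0.2273 0.2075]
[(np.float64(129.14), array([0.5905, 0.0255]), array([0.0061, 0.0068, 0.0062, 0.0063]))]
```

Run:
```python
from h import *
go([.543,-.013,.27],-50.86)
```

```text
to [ 0.543 -0.013  0.27 ] dist 0.253 shift [-0.0234, 0.2703, 0.163] turn -0.8713 (deg -39.2)
```

Call:
play_rows(translation=[[-0.0234,0.08,0],[-0.0234,0.16,0],[-0.0234,0.24,0],[-0.0234,0.2703,0.05],[-0.0234,0.2703,0.12],[-0.0234,0.2703,0.163],[-0.0234,0.2703,0.163],[-0.0234,0.2703,0.163]], turn=[-0.22,-0.44,-0.66,-0.8713,-0.8713,-0.8713,-0.8713,-0.8713])

```text
time: 4.9
tcp_pos: [0.544, -0.0124, 0.2718]
eef_rot: [0.001, 0.942, 0.335, 0.001]
wrist_force: [0.6, -0.2, 0.1]
opening: 0.0854
grasp_force: 0.0
```

Run:
```python
from h import *
import pickle
rep()
f=manip.grab_frame("wrist"); pickle.dump(f,open("w2.pkl","wb"))
cv2.imwrite("pics/w2.png",cv2.resize(f["pixels"],(800,600)))
for d in manip.place_of("wrist","press_channel"):
    u=(d["point"][1]*560,d["point"][0]*420); print(round(d["p"],2),np.round(u,1),ray(f,u,.02).round(4))
```

```text
t 4.9 tcp [ 0.544  -0.0124  0.2718] yaw -50.80 q6 0.73 F [ 0.6 -0.2  0.1] open 0.0854 grip 0.0 tilt [ 2.9e-03 -5.0e-04 -1.0e+00]
0.78 [275.5 130.9] [0.5865 0.0245 0.02  ]
```

View pics/w2.png

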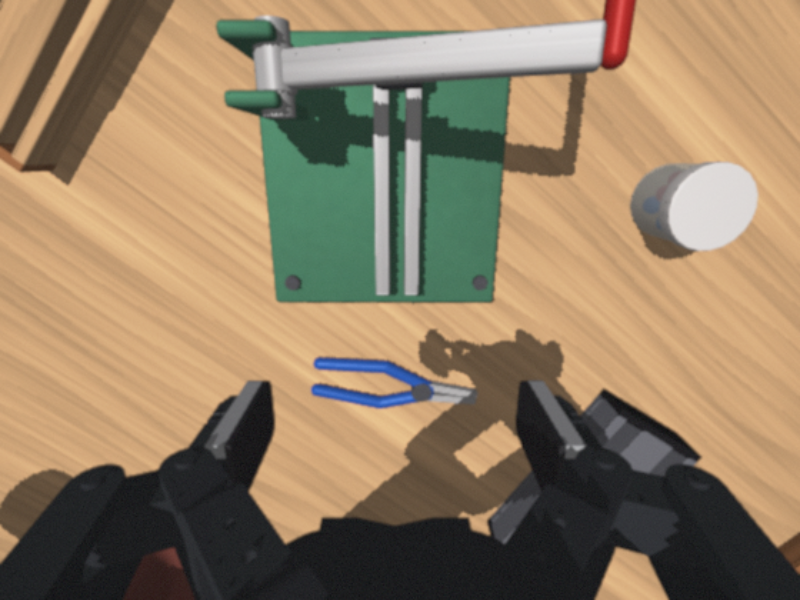

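Run:
```python
from h import *
import pickle
f=pickle.load(open("w2.pkl","rb")); im=f["pixels"]; g=cv2.cvtColor(im,cv2.COLOR_BGR2GRAY).astype(float)
for r in (115,160,195): print(r,g[r,255:303].astype(int).tolist())
def edges(r):
    # sub-pixel half-level crossings at threshold
    row=g[r-1:r+2,250:306].mean(0); th=(row.max()+row[:5].mean())/2+10; b=row>th; out=[]
    for i in range(len(b)-1):
        if b[i]!=b[i+1]: out.append(250+i+(th-row[i])/(row[i+1]-row[i]))
    return out
E_=[(r,edges(r)) for r in range(104,204,4)]
E_=[(r,e) for r,e in E_ if len(e)==4]; print(len(E_))
for z in (.048,.028):
    P=np.array([[ray(f,(u,r),z)[:2] for u in e] for r,e in E_])
    mid=(P[:,1]+P[:,2])/2; vx,vy,x0,y0=cv2.fitLine((mid*1000).astype(np.float32),cv2.DIST_HUBER,0,.01,.01).ravel()
    d=np.array([vx,vy])*(-1 if vx>0 else 1); n=np.array([-d[1],d[0]])
    print(z,"y-dir deg",np.degrees(np.arctan2(d[1],d[0])).round(2),"pt",x0/1000,y0/1000,"offs",[(((P[:,k]*1000-[x0,y0])@n)).mean().round(2) for k in range(4)], "P(.5895,.025) off", (np.array([589.5-x0,25-y0])@n).round(2), "res",np.abs((mid*1000-[x0,y0])@n).max().round(2))
# channel open end: walls' end rows
col=g[:,265:269].mean(1); print(col[195:215].astype(int)); 
for r in (206,207): print(ray(f,(278,r),.048),ray(f,(278,r),.02))
# bed front edge
print(hsv:=g[200:220,230].astype(int)); print(ray(f,(270,210),.02))
```

```text
115 [116, 117, 118, 118, 118, 119, 141, 181, 204, 206, 204, 198, 197, 196, 195, 191, 167, 101, 55, 51, 54, 53, 59, 79, 103, 113, 111, 111, 126, 167, 200, 202, 196, 196, 191, 190, 192, 187, 161, 99, 58, 50, 51, 67, 90, 108, 111, 108]
160 [109, 111, 112, 111, 109, 109, 114, 150, 186, 192, 189, 186, 185, 184, 186, 185, 164, 101, 57, 53, 50, 55, 69, 93, 111, 114, 112, 117, 153, 190, 192, 187, 184, 180, 182, 183, 181, 161, 107, 59, 53, 55, 74, 96, 109, 112, 111, 109]
195 [104, 108, 106, 105, 103, 106, 106, 123, 156, 178, 182, 180, 177, 175, 175, 174, 158, 112, 67, 49, 54, 53, 59, 78, 101, 106, 105, 110, 139, 172, 179, 180, 178, 175, 174, 175, 170, 143, 86, 49, 50, 59, 78, 102, 106, 102, 106, 104]
25
0.048 y-dir deg -140.93 pt 0.56572455 0.0047092433 offs [np.float64(-18.36), np.float64(-7.78), np.float64(7.71), np.float64(18.09)] P(.5895,.025) off -0.77 res 0.24
0.028 y-dir deg -140.93 pt 0.5634942 0.0027392344 offs [np.float64(-19.36), np.float64(-8.2), np.float64(8.13), np.float64(19.08)] P(.5895,.025) off -0.89 res 0.26
[178 177 178 177 178 177 177 177 177 181 185 150 113 101 100  92 114 172
 194 194]
[ 0.51684137 -0.0363232   0.048     ] [ 0.50998099 -0.04221877  0.02      ]
[ 0.51578665 -0.03718522  0.048     ] [ 0.50884562 -0.0431467   0.02      ]
[108 108 109 108 104 106 106 107 105 104 100 122 169 189 191 187 184 181
 178 179]
[ 0.49835939 -0.0372516   0.02      ]
```

Run:
```python
from h import *
rep();go([.499,.4035,.25],-90.6)
```

```text
t 5.0 tcp [ 0.5445 -0.0123  0.2727] yaw -50.78 q6 0.73 F [-0.8  0.6  0.7] open 0.0849 grip 0.0 tilt [ 4.6e-03 -8.0e-04 -1.0e+00]
to [0.499  0.4035 0.25  ] dist 0.419 shift [0.2845, -0.4388, 0.0277] turn 0.8848 (deg 39.8)
```

Call:
play_rows(translation=[[0.0,0.0,-0.07],[0.05,-0.07,-0.1],[0.09,-0.14,-0.1],[0.14,-0.21,-0.1],[0.185,-0.28,-0.1],[0.23,-0.35,-0.08],[0.2845,-0.4388,-0.02],[0.2845,-0.4388,0.0277],[0.2845,-0.4388,0.0277],[0.2845,-0.4388,0.0277]], turn=[0,0.2,0.4,0.6,0.8,0.8848,0.8848,0.8848,0.8848,0.8848])

```text
time: 6.25
tcp_pos: [0.4975, 0.4039, 0.2473]
eef_rot: [0.001, 1.0, -0.005, -0.0]
wrist_force: [0.7, 0.1, 0.8]
opening: 0.0857
grasp_force: 0.0
```

Run:
```python
from h import *
import pickle
rep()
f=manip.grab_frame("wrist"); im=f["pixels"]; hsv=cv2.cvtColor(im,cv2.COLOR_BGR2HSV)
y=cv2.inRange(hsv,(15,120,120),(32,255,255)); b=cv2.inRange(hsv,(105,120,30),(130,255,255)); bd=cv2.dilate(b,np.ones((5,5)))
n,l,s,c=cv2.connectedComponentsWithStats(y)
for i in range(1,n):
    if s[i,4]>15 and bd[l==i].any(): print(s[i],c[i].round(1),ray(f,c[i],.077).round(4))
n,l,s,c=cv2.connectedComponentsWithStats(b)
for i in range(1,n):
    if s[i,4]>100: print("blue",s[i],c[i].round(1))
cv2.imwrite("pics/w3.png",im)
go([.499,.4035,.048],-90.6)
```

```text
t 6.2 tcp [0.4975 0.4039 0.2473] yaw -90.55 q6 2.15 F [0.7 0.1 0.8] open 0.0857 grip 0.0 tilt [-8.e-04 -1.e-03 -1.e+00]
[276 108   8   7  50] [279.6 111.1] [0.5768 0.4009 0.077 ]
blue [ 275  116    9  131 1079] [278.7 178.6]
to [0.499  0.4035 0.048 ] dist 0.201 shift [0.0002, 0.0, 0.2514] turn -0.0004 (deg -0.0)
```

Run:
```python
from h import *
f=manip.grab_frame("wrist"); im=f["pixels"]; hsv=cv2.cvtColor(im,cv2.COLOR_BGR2HSV)
b=cv2.inRange(hsv,(105,120,30),(130,255,255))
for r in range(118,248,16):
    c=np.nonzero(b[r])[0]; v=hsv[r,c,2]; t=c[v>110]
    print(r,c.min(),c.max(),v.tolist(), ray(f,(t.mean(),r),.07).round(4) if len(t) else "")
```

```text
118 275 282 [150, 155, 151, 131, 123] [0.5714 0.4021 0.07  ]
134 275 283 [146, 156, 155, 154, 152, 152, 151, 146, 122] [0.5553 0.4014 0.07  ]
150 275 282 [153, 156, 154, 152, 150, 149, 148, 140] [0.5387 0.4021 0.07  ]
166 275 282 [151, 155, 153, 150, 152, 150, 147, 140] [0.5215 0.4022 0.07  ]
182 275 282 [147, 152, 153, 150, 152, 149, 146, 140] [0.5036 0.4024 0.07  ]
198 275 282 [130, 147, 149, 148, 147, 147, 146, 138] [0.4852 0.4026 0.07  ]
214 275 282 [125, 142, 148, 145, 146, 147, 144, 134] [0.4661 0.4027 0.07  ]
230 275 282 [124, 142, 147, 143, 142, 144, 140, 127] [0.4463 0.4029 0.07  ]
246 276 282 [134, 123, 124, 119] [0.4257 0.4016 0.07  ]
```

Call:
play_rows(translation=[[0,0.002,0.07],[0,0.002,0.14],[0,0.002,0.21],[0,0.002,0.235],[0,0.002,0.235],[0,0.002,0.235]], turn=[0,0,0,0,0,0])

```text
time: 7.1
tcp_pos: [0.5002, 0.4031, 0.0634]
eef_rot: [-0.002, 1.0, -0.006, 0.003]
wrist_force: [0.5, -0.8, 0.6]
opening: 0.0854
grasp_force: 0.0
```

Run:
```python
from h import *
rep();go([.499,.4023,.048],-90.4)
```

```text
t 7.1 tcp [0.5002 0.4031 0.0634] yaw -90.64 q6 2.14 F [ 0.5 -0.8  0.6] open 0.0854 grip 0.0 tilt [ 0.0051  0.0032 -1.    ]
to [0.499  0.4023 0.048 ] dist 0.015 shift [-0.0016, 0.0011, 0.0192] turn -0.0053 (deg -0.2)
```

Call:
play_rows(translation=[[0,0.001,0.01],[0,0.001,0.0185],[0,0.001,0.0185],[0,0.001,0.0185],[0,0.001,0.0185]], turn=[0,0,0,0,0])

```text
time: 7.72
tcp_pos: [0.4978, 0.4014, 0.0449]
eef_rot: [-0.0, 1.0, -0.005, 0.0]
wrist_force: [-0.0, 0.4, 0.0]
opening: 0.0854
grasp_force: 0.0
```

Call:
play_rows(translation=[[0,0,0],[0,0,0],[0,0,0],[0,0,0],[0,0,0],[0,0,0],[0,0,0],[0,0,0]], turn=[0,0,0,0,0,0,0,0], jaw=1, squeeze=50)

```text
time: 8.72
tcp_pos: [0.4978, 0.4012, 0.0448]
eef_rot: [0.0, 1.0, -0.005, 0.0]
wrist_force: [-0.4, -1.0, 0.8]
opening: 0.0086
grasp_force: 49.9
```

Run:
```python
from h import *
rep()
for i in range(6): manip.grab_frame("side"); rep()
```

```text
t 8.7 tcp [0.4978 0.4012 0.0448] yaw -90.61 q6 2.14 F [-0.4 -1.   0.8] open 0.0086 grip 49.9 tilt [ 2.e-04 -0.e+00 -1.e+00]
t 8.8 tcp [0.4978 0.4012 0.0448] yaw -90.61 q6 2.14 F [ 0.8 -0.9  1.2] open 0.0088 grip 49.9 tilt [ 2.e-04  0.e+00 -1.e+00]
t 8.8 tcp [0.4978 0.4012 0.0448] yaw -90.61 q6 2.14 F [-0.5 -1.4  0.9] open 0.0095 grip 49.9 tilt [ 2.e-04 -0.e+00 -1.e+00]
t 8.9 tcp [0.4978 0.4012 0.0448] yaw -90.61 q6 2.14 F [-0.2 -0.5  2. ] open 0.0091 grip 49.9 tilt [ 2.e-04 -1.e-04 -1.e+00]
t 8.9 tcp [0.4978 0.4012 0.0448] yaw -90.61 q6 2.14 F [ 0.8 -1.3  1.5] open 0.0092 grip 50.0 tilt [ 2.e-04 -0.e+00 -1.e+00]
t 9.0 tcp [0.4978 0.4012 0.0448] yaw -90.61 q6 2.14 F [ 0.  -0.9  1.7] open 0.0088 grip 50.0 tilt [ 2.e-04 -1.e-04 -1.e+00]
t 9.0 tcp [0.4978 0.4012 0.0448] yaw -90.61 q6 2.14 F [ 0.  -1.1  1.2] open 0.0092 grip 50.0 tilt [ 2.e-04 -0.e+00 -1.e+00]
```

Call:
play_rows(translation=[[0,0,-0.05],[0,0,-0.12],[0,0,-0.19],[0,0,-0.26],[0,0,-0.32],[0,0,-0.32],[0,0,-0.32]], turn=[0,0,0,0,0,0,0])

```text
time: 9.9
tcp_pos: [0.497, 0.401, 0.2985]
eef_rot: [0.001, 1.0, -0.005, -0.001]
wrist_force: [-0.6, -0.6, -2.7]
opening: 0.0093
grasp_force: 49.5
```

```bash
cat >> h.py <<'E'
O=np.array([.5898,.0242]); PY=129.07
def pr(x,y,z):
    a=np.radians(PY); return [O[0]+np.cos(a)*x-np.sin(a)*y, O[1]+np.sin(a)*x+np.cos(a)*y, z]
def topress():
    s,p,R=st(); a=np.radians(PY); d=p[:2]-O; print("press xy",[round(np.cos(a)*d[0]+np.sin(a)*d[1],4),round(-np.sin(a)*d[0]+np.cos(a)*d[1],4)],"z",p[2].round(4))
E
python3 - <<'E'
from h import *
rep();go(pr(0,.07,.30),-50.93);go(pr(0,.07,.12),-50.93)
E
```

```text
t 9.9 tcp [0.497  0.401  0.2985] yaw -90.60 q6 2.14 F [-0.6 -0.6 -2.7] open 0.0093 grip 49.5 tilt [-0.0026 -0.0013 -1.    ]
to [ 0.5355 -0.0199  0.3   ] dist 0.423 shift [0.0536, 0.5256, -0.0014] turn -0.8816 (deg -39.7)
to [ 0.5355 -0.0199  0.12  ] dist 0.459 shift [0.0542, 0.5253, 0.2236] turn -0.8816 (deg -39.7)
```

Call:
play_rows(translation=[[0.01,0.07,0],[0.015,0.14,0],[0.02,0.21,0],[0.03,0.28,0],[0.035,0.35,0],[0.04,0.42,0],[0.05,0.49,0],[0.0542,0.5253,0],[0.0542,0.5253,0.05],[0.0542,0.5253,0.11]], turn=[0,0,-0.2,-0.4,-0.6,-0.8,-0.8816,-0.8816,-0.8816,-0.8816])

```text
time: 11.15
tcp_pos: [0.5357, -0.0199, 0.2093]
eef_rot: [-0.001, 0.943, 0.334, -0.001]
wrist_force: [0.8, -0.7, -2.2]
opening: 0.0088
grasp_force: 49.8
```

Call:
play_rows(translation=[[0,0,0.05],[0,0,0.11],[0,0,0.11],[0,0,0.11],[0,0,0.11]], turn=[0,0,0,0,0])

```text
time: 11.78
tcp_pos: [0.5381, -0.0197, 0.1271]
eef_rot: [0.001, 0.942, 0.334, 0.002]
wrist_force: [0.1, -0.5, -2.4]
opening: 0.0087
grasp_force: 49.8
```

Run:
```python
from h import *
import pickle
rep();topress()
f=manip.grab_frame("wrist"); pickle.dump(f,open("w4.pkl","wb")); cv2.imwrite("pics/w4.png",cv2.resize(f["pixels"],(800,600)))
```

```text
t 11.8 tcp [ 0.5381 -0.0197  0.1271] yaw -50.94 q6 0.71 F [ 0.1 -0.5 -2.4] open 0.0087 grip 49.8 tilt [ 4.e-03 -7.e-04 -1.e+00]
press xy [np.float64(-0.0015), np.float64(0.0678)] z 0.1271
```

View pics/w4.png

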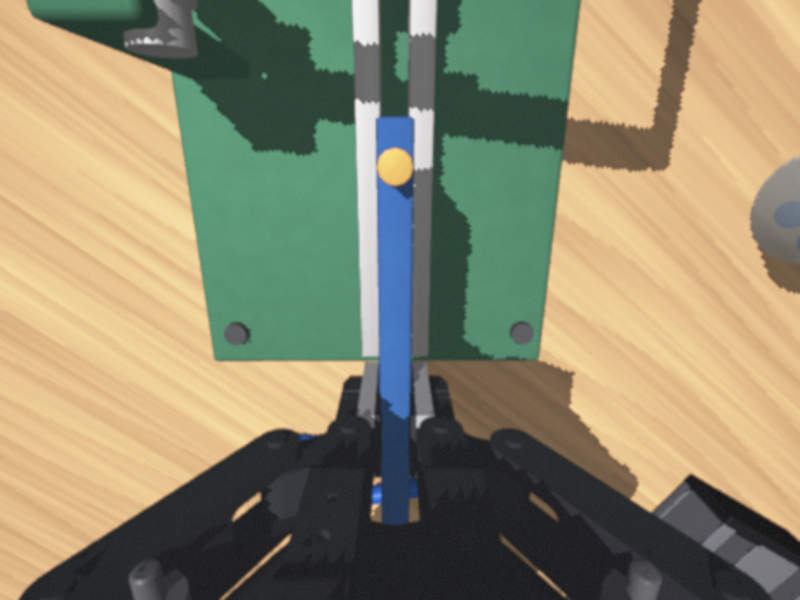

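```bash
cat >> h.py <<'E'
def press2(X):
    a=np.radians(PY); d=np.asarray(X)[:2]-O; return np.array([np.cos(a)*d[0]+np.sin(a)*d[1],-np.sin(a)*d[0]+np.cos(a)*d[1]])
E
python3 - <<'E'
from h import *
import pickle
f=pickle.load(open("w4.pkl","rb")); im=f["pixels"]; g=cv2.cvtColor(im,cv2.COLOR_BGR2GRAY).astype(float); hsv=cv2.cvtColor(im,cv2.COLOR_BGR2HSV)
b=cv2.inRange(hsv,(105,120,30),(130,255,255))
zt=.1271+.0252
for r in (90,100,140,170,200,230,260):
    c=np.nonzero(b[r,240:320])[0]+240; L=press2(ray(f,(c.min()-.5,r),zt)); R=press2(ray(f,(c.max()+.5,r),zt)); print("panel",r,c.min(),c.max(),((L+R)/2*1000).round(2),"w",(np.linalg.norm(L-R)*1000).round(1))
for r in (5,12,20,55,62,70,78): print(r,g[r,244:308].astype(int).tolist())
E
```

```text
panel 90 264 288 [ -0.   -21.17] w 9.2
panel 100 264 288 [  0.   -17.71] w 9.3
panel 140 265 288 [-0.17 -3.2 ] w 9.3
panel 170 265 288 [-0.16  8.51] w 9.6
panel 200 265 287 [ 0.05 21.  ] w 9.5
panel 230 266 287 [-0.14 34.34] w 9.4
panel 260 265 287 [ 0.09 48.63] w 10.2
5 [128, 134, 175, 228, 243, 242, 241, 240, 239, 239, 237, 237, 237, 235, 235, 232, 230, 227, 225, 218, 174, 106, 71, 61, 60, 61, 61, 61, 60, 60, 62, 59, 60, 59, 61, 59, 62, 61, 57, 59, 57, 71, 115, 183, 230, 236, 236, 235, 233, 232, 230, 229, 229, 227, 226, 225, 221, 218, 216, 214, 197, 146, 83, 57]
12 [127, 132, 157, 216, 242, 242, 241, 240, 239, 238, 237, 237, 237, 234, 234, 232, 230, 228, 224, 220, 183, 118, 77, 60, 60, 62, 61, 61, 59, 59, 59, 59, 59, 62, 61, 58, 60, 57, 61, 58, 64, 83, 132, 190, 231, 236, 235, 234, 233, 231, 229, 229, 228, 227, 226, 223, 221, 218, 216, 212, 186, 124, 70, 58]
20 [129, 130, 147, 202, 239, 242, 241, 240, 239, 238, 237, 237, 236, 235, 234, 232, 230, 228, 226, 220, 191, 125, 77, 60, 60, 60, 62, 58, 61, 62, 62, 60, 60, 60, 63, 60, 59, 60, 61, 60, 61, 86, 133, 192, 232, 236, 236, 234, 233
[... 553 characters left out ...]
65, 73, 89, 99, 109, 111, 108, 109, 107, 105, 109, 108, 108, 104, 108, 108, 107, 106, 104, 96, 74, 63, 60, 60]
70 [61, 58, 59, 82, 149, 222, 235, 209, 150, 110, 106, 118, 126, 113, 108, 120, 135, 127, 111, 107, 112, 106, 84, 65, 63, 60, 61, 63, 61, 63, 59, 60, 62, 61, 60, 62, 62, 62, 63, 60, 64, 71, 87, 99, 108, 109, 108, 107, 105, 108, 107, 108, 108, 109, 108, 107, 105, 104, 103, 92, 70, 60, 61, 62]
78 [60, 60, 58, 80, 153, 224, 240, 239, 237, 236, 235, 233, 232, 231, 231, 228, 227, 227, 226, 226, 217, 174, 107, 68, 62, 61, 61, 59, 60, 61, 63, 60, 62, 63, 59, 62, 62, 62, 58, 60, 65, 92, 160, 223, 234, 234, 231, 230, 228, 218, 188, 181, 217, 220, 212, 206, 215, 216, 200, 145, 83, 60, 61, 64]
```

Run:
```python
from h import *
import pickle
f=pickle.load(open("w4.pkl","rb"))
for r,a,b in [(5,264.6,286.4),(12,264.9,286.2),(20,265,286.2),(78,265.6,286),(5,246.2,305),(20,246.8,304.8)]:
    A,B=press2(ray(f,(a,r),.048)),press2(ray(f,(b,r),.048)); print(r,((A+B)*500).round(2),"w",(np.linalg.norm(A-B)*1000).round(2))
rep();topress()
# stud location
hsv=cv2.cvtColor(f["pixels"],cv2.COLOR_BGR2HSV); y=cv2.inRange(hsv,(15,120,120),(32,255,255)); n,l,s,c=cv2.connectedComponentsWithStats(y)
i=[i for i in range(1,n) if abs(c[i]-[276,116]).max()<15 and s[i,4]>100]; print([press2(ray(f,c[k],.1271+.0342)) for k in i])
go(pr(0,.002,.095),-50.93)
```

```text
5 [-1.000e-02 -7.796e+01] w 13.95
12 [-4.000e-02 -7.409e+01] w 13.72
20 [-6.000e-02 -6.961e+01] w 13.76
78 [ -0.14 -35.01] w 13.99
5 [ -0.08 -77.96] w 37.63
20 [ -0.2  -69.61] w 37.64
t 11.8 tcp [ 0.5381 -0.0197  0.1272] yaw -50.94 q6 0.71 F [ 0.6  0.1 -2.8] open 0.0090 grip 49.8 tilt [ 4.1e-03 -7.0e-04 -1.0e+00]
press xy [np.float64(-0.0015), np.float64(0.0678)] z 0.1272
[array([-0.00010189, -0.01202529])]
to [0.5882 0.0229 0.095 ] dist 0.073 shift [0.0821, -0.002, 0.0404] turn -0.0001 (deg -0.0)
```

```bash
sed -i 's/^O=np.array.*/O=np.array([.5907,.0231])/' h.py
python3 - <<'E'
from h import *
topress(); go(pr(0,.004,.097),-50.93)
E
```

```text
Traceback (most recent call last):
  File "h.py", line 40, in topress
    s,p,R=st(); a=np.radians(PY); d=p[:2]-O; print("press xy",[round(np.cos(a)*d[0]+np.sin(a)*d[1],4),round(-np.sin(a)*d[0]+np.cos(a)*d[1],4)],"z",p[2].round(4))
                             ^^
NameError: name 'PY' is not defined
```

```bash
sed -i 's/^O=np.array.*/O=np.array([.5907,.0231]); PY=129.07/' h.py
python3 - <<'E'
from h import *
topress(); go(pr(0,.004,.097),-50.93)
E
```

```text
press xy [np.float64(-0.0001), np.float64(0.0678)] z 0.1272
to [0.5876 0.0206 0.097 ] dist 0.071 shift [0.0796, -0.0002, 0.0379] turn -0.0001 (deg -0.0)
```

Call:
play_rows(translation=[[0.02,0,0],[0.04,0,0.01],[0.06,0,0.02],[0.07,0,0.025],[0.075,0,0.025],[0.075,0,0.025],[0.075,0,0.025],[0.075,0,0.025],[0.075,0,0.025]], turn=[0,0,0,0,0,0,0,0,0])

```text
time: 12.95
tcp_pos: [0.5692, 0.008, 0.0985]
eef_rot: [0.004, 0.942, 0.334, -0.023]
wrist_force: [-40.2, -38.3, 4.6]
opening: 0.0091
grasp_force: 50.8
```

Run:
```python
from h import *
rep();topress(); go(pr(0,.004,.065),-50.93)
f=manip.grab_frame("wrist"); im=f["pixels"]; g=cv2.cvtColor(im,cv2.COLOR_BGR2GRAY).astype(float); hsv=cv2.cvtColor(im,cv2.COLOR_BGR2HSV)
cv2.imwrite("pics/w5.png",cv2.resize(im,(800,600)))
b=cv2.inRange(hsv,(105,120,30),(130,255,255)); zt=st()[1][2]+.0252
for r in (60,140,170,200,230,260):
    c=np.nonzero(b[r,240:320])[0]+240; 
    if len(c): L=press2(ray(f,(c.min()-.5,r),zt)); R=press2(ray(f,(c.max()+.5,r),zt)); print("panel",r,c.min(),c.max(),((L+R)/2*1000).round(2),"w",(np.linalg.norm(L-R)*1000).round(1))
```

```text
t 12.9 tcp [0.5692 0.008  0.0985] yaw -51.02 q6 0.79 F [-40.2 -38.3   4.6] open 0.0091 grip 50.8 tilt [-0.0402 -0.0223 -0.9989]
press xy [np.float64(0.0018), np.float64(0.0262)] z 0.0985
to [0.5876 0.0206 0.065 ] dist 0.040 shift [0.0296, 0.0026, 0.0405] turn -0.002 (deg -0.1)
panel 140 267 290 [  2.05 -46.37] w 9.0
panel 170 267 289 [  2.24 -34.89] w 8.9
panel 200 267 289 [  2.24 -22.53] w 9.3
panel 230 267 288 [ 2.45 -9.17] w 9.2
panel 260 266 287 [2.9 5.3] w 9.6
```

View pics/w5.png

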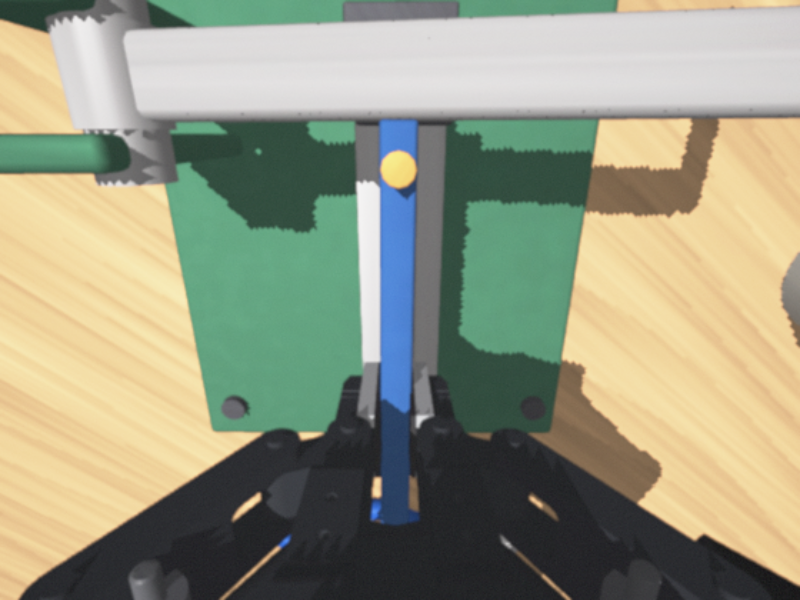

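Call:
play_rows(translation=[[-0.02,0,0],[-0.05,0,0],[-0.076,0,0],[-0.076,0,0],[-0.076,0,0],[-0.076,0,0],[-0.076,0,0],[-0.076,0,0]], turn=[0,0,0,0,0,0,0,0])

```text
time: 14.0
tcp_pos: [0.5361, -0.0197, 0.1046]
eef_rot: [-0.0, 0.942, 0.334, -0.0]
wrist_force: [1.1, -0.8, -2.0]
opening: 0.0092
grasp_force: 49.8
```

Run:
```python
from h import *
rep();topress(); go(pr(0,.06,.065),-50.93)
f=manip.grab_frame("wrist"); im=f["pixels"]; g=cv2.cvtColor(im,cv2.COLOR_BGR2GRAY).astype(float); hsv=cv2.cvtColor(im,cv2.COLOR_BGR2HSV)
b=cv2.inRange(hsv,(105,120,30),(130,255,255)); zt=st()[1][2]+.0252
for r in (60,140,170,200,230,260):
    c=np.nonzero(b[r,240:320])[0]+240; 
    if len(c): L=press2(ray(f,(c.min()-.5,r),zt)); R=press2(ray(f,(c.max()+.5,r),zt)); print("panel",r,c.min(),c.max(),((L+R)/2*1000).round(2),"w",(np.linalg.norm(L-R)*1000).round(1))
for r in (20,30,40,50,60,70,80,90): print(r,g[r,244:308].astype(int).tolist())
```

```text
t 14.0 tcp [ 0.5361 -0.0197  0.1046] yaw -50.92 q6 0.71 F [ 1.1 -0.8 -2. ] open 0.0092 grip 49.8 tilt [-1.e-04  1.e-04 -1.e+00]
press xy [np.float64(0.0012), np.float64(0.0694)] z 0.1046
to [ 0.5441 -0.0147  0.065 ] dist 0.041 shift [0.0117, 0.0015, 0.0495] turn 0.0002 (deg 0.0)
panel 140 265 288 [ 2.42 -1.69] w 9.3
panel 170 265 288 [ 2.43 10.  ] w 9.6
panel 200 266 287 [ 2.43 22.47] w 9.0
panel 230 266 287 [ 2.44 35.8 ] w 9.4
panel 260 265 287 [ 2.66 50.09] w 10.1
20 [129, 120, 108, 103, 105, 108, 108, 107, 107, 105, 107, 107, 108, 109, 109, 109, 109, 107, 108, 107, 107, 102, 93, 79, 67, 61, 61, 58, 60, 61, 62, 60, 58, 61, 79, 101, 121, 129, 129, 128, 128, 128, 128, 128, 124, 109, 93, 97, 107, 111, 109, 110, 109, 109, 109, 109, 108, 108, 109, 107, 111, 107, 104, 107]
30 [131, 130, 120, 106, 107, 107, 106, 108, 109, 106, 107, 107, 109, 109, 109, 111, 108, 110, 107, 106, 107, 105, 91, 78, 68, 62, 59, 61, 62, 60, 62, 60, 60, 61, 61, 78, 103, 121, 126, 129, 126, 128, 127, 127, 121, 101, 90, 99, 109, 109, 109, 107, 108, 110, 109, 109, 109, 106, 107, 110, 107, 107, 106, 106]
40 [61, 61, 
[... 1113 characters left out ...]
31, 230, 228, 227, 226, 225, 222, 221, 222, 220, 218, 218, 217, 214]
80 [136, 134, 135, 151, 206, 237, 239, 237, 236, 235, 234, 233, 233, 231, 230, 229, 228, 228, 226, 226, 225, 220, 185, 122, 77, 63, 61, 62, 60, 62, 63, 61, 60, 62, 59, 62, 72, 92, 114, 121, 103, 97, 112, 119, 114, 138, 191, 228, 232, 231, 230, 229, 227, 226, 225, 223, 222, 220, 220, 219, 218, 217, 217, 210]
90 [133, 133, 131, 136, 184, 231, 239, 237, 237, 235, 234, 232, 232, 230, 229, 228, 227, 227, 212, 157, 118, 113, 117, 117, 117, 118, 116, 114, 116, 116, 118, 116, 115, 114, 116, 115, 113, 115, 114, 114, 111, 114, 112, 108, 99, 123, 188, 229, 232, 230, 230, 227, 226, 224, 223, 223, 221, 220, 219, 219, 219, 217, 217, 207]
```

```bash
cat >> h.py <<'E'
def rel(dz=.0252, rows=(60,70,80)):
    f=manip.grab_frame("wrist"); im=f["pixels"]; g=cv2.cvtColor(im,cv2.COLOR_BGR2GRAY).astype(float); hsv=cv2.cvtColor(im,cv2.COLOR_BGR2HSV)
    b=cv2.inRange(hsv,(105,120,30),(130,255,255)); z=st()[1][2]
    for r in (140,190,240):
        c=np.nonzero(b[r,240:320])[0]+240; 
        if len(c): P=(press2(ray(f,(c.min()-.5,r),z+dz))+press2(ray(f,(c.max()+.5,r),z+dz)))*500; print("panel",P.round(2),end=" ")
    for r in rows:
        row=g[r]; m=278; a=m
        while row[a]<145: a-=1
        e=m
        while row[e]<145: e+=1
        a=a+(row[a]-145)/(row[a]-row[a+1]); e=e-(row[e]-145)/(row[e]-row[e-1])
        A,B=press2(ray(f,(a,r),.048)),press2(ray(f,(e,r),.048)); print("chan",((A+B)*500).round(2),"w",(np.linalg.norm(A-B)*1000).round(2),end=" ")
    y=cv2.inRange(hsv,(15,120,120),(32,255,255))&cv2.dilate(b,np.ones((41,41))); n,l,s,c=cv2.connectedComponentsWithStats(y)
    print(); print("studs",[(c[k].round(1).tolist(),(press2(ray(f,c[k],z+dz+.009))*1000).round(1)) for k in range(1,n) if s[k,4]>60]); return f
E
python3 - <<'E'
from h import *
rel(); topress()
E
```

```text
panel [ 2.41 -1.59] panel [ 2.62 18.31] panel [ 2.43 40.55] chan [  1.38 -41.01] w 14.12 chan [  1.45 -35.5 ] w 13.96 chan [  1.48 -29.89] w 13.87 
studs [([276.4, 117.5], array([  2.4, -10.1]))]
press xy [np.float64(0.0011), np.float64(0.0695)] z 0.1046
```

Call:
play_rows(translation=[[0.0094,0.0013,0.005],[0.0094,0.0013,0.02],[0.0094,0.0013,0.035],[0.0094,0.0013,0.045],[0.0094,0.0013,0.055],[0.0094,0.0013,0.0615],[0.0094,0.0013,0.0615],[0.0094,0.0013,0.0615],[0.0094,0.0013,0.0615]], turn=[0,0,0,0,0,0,0,0,0])

```text
time: 15.22
tcp_pos: [0.5425, -0.016, 0.0556]
eef_rot: [0.0, 0.942, 0.334, 0.0]
wrist_force: [0.4, 0.9, -2.1]
opening: 0.009
grasp_force: 49.8
```

Run:
```python
from h import *
rep();topress();f=rel(rows=())
```

```text
t 15.2 tcp [ 0.5425 -0.016   0.0556] yaw -50.94 q6 0.72 F [ 0.4  0.9 -2.1] open 0.0090 grip 49.8 tilt [ 3.e-04 -0.e+00 -1.e+00]
press xy [np.float64(-0.0), np.float64(0.062)] z 0.0556
panel [ 1.43 -9.  ] panel [ 1.45 10.91] panel [ 1.48 33.15] 
studs [([278.5, 120.1], array([  0.5, -16.7]))]
```

Call:
play_rows(translation=[[0,0,0],[0,0,0],[0,0,0],[0,0,0],[0,0,-0.004],[-0.02,0,-0.004],[-0.0525,0,-0.004],[-0.0525,0,-0.004],[-0.0525,0,-0.004],[-0.0525,0,-0.004]], turn=[0,0,0,0,0,0,0,0,0,0], jaw=0.3)

```text
time: 16.52
tcp_pos: [0.5103, -0.0423, 0.0589]
eef_rot: [0.0, 0.942, 0.334, 0.0]
wrist_force: [-0.0, -0.9, -0.7]
opening: 0.0298
grasp_force: 0.0
```

Run:
```python
from h import *
rep();topress();f=rel(rows=(),dz=.0244-.003)
```

```text
t 16.5 tcp [ 0.5103 -0.0423  0.0589] yaw -50.92 q6 0.66 F [-0.  -0.9 -0.7] open 0.0298 grip 0.0 tilt [ 5.e-04 -0.e+00 -1.e+00]
press xy [np.float64(-0.0001), np.float64(0.1037)] z 0.0589
panel [ 1.56 33.03] panel [ 1.38 53.59] panel [ 1.63 76.56] 
studs [([275.8, 361.7], array([  1.6, 136.3]))]
```

Call:
play_rows(translation=[[0,0,0],[0,0,0],[0,0,0],[0,0,0],[0,0,0],[0,0,0]], turn=[0,0,0,0,0,0], jaw=1)

```text
time: 17.32
tcp_pos: [0.5101, -0.0424, 0.0588]
eef_rot: [0.0, 0.942, 0.334, 0.0]
wrist_force: [0.9, 1.2, 1.0]
opening: 0.0091
grasp_force: 51.4
```

Run:
```python
from h import *
rep();topress();f=rel(rows=(),dz=.0244-.003)
```

```text
t 17.3 tcp [ 0.5101 -0.0424  0.0588] yaw -50.94 q6 0.66 F [0.9 1.2 1. ] open 0.0091 grip 51.4 tilt [ 8.e-04  2.e-04 -1.e+00]
press xy [np.float64(-0.0001), np.float64(0.1038)] z 0.0588
panel [ 1.38 33.17] panel [ 1.41 53.73] panel [ 1.22 76.7 ] 
studs [([275.9, 361.5], array([  1.5, 136.3]))]
```

Call:
play_rows(translation=[[0,0,-0.003],[0.015,0,-0.003],[0.03,0,-0.003],[0.045,0,-0.003],[0.06,0,-0.003],[0.066,0,-0.003],[0.071,0,-0.003],[0.0735,0,-0.003],[0.0735,0,-0.003],[0.0735,0,-0.003]], turn=[0,0,0,0,0,0,0,0,0,0])

```text
time: 18.62
tcp_pos: [0.5553, -0.0056, 0.061]
eef_rot: [-0.0, 0.943, 0.334, -0.0]
wrist_force: [0.4, 0.2, -2.5]
opening: 0.0085
grasp_force: 51.0
```

Run:
```python
from h import *
rep();topress();f=rel(rows=(),dz=.0244-.003)
cv2.imwrite("pics/w6.png",f["pixels"])
```

```text
t 18.6 tcp [ 0.5553 -0.0056  0.061 ] yaw -50.96 q6 0.75 F [ 0.4  0.2 -2.5] open 0.0085 grip 51.0 tilt [-1.e-04 -0.e+00 -1.e+00]
press xy [np.float64(0.0), np.float64(0.0455)] z 0.061
panel [  1.46 -25.17] panel [ 1.5  -4.62] panel [ 1.53 18.34] 
studs [([276.0, 356.3], array([ 1.6, 74.8]))]
```

View pics/w6.png

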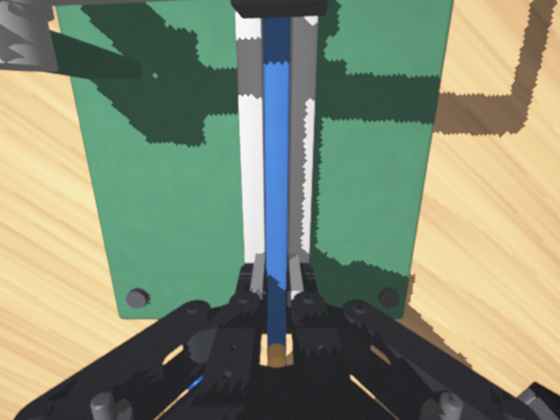

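Call:
play_rows(translation=[[0.002,0,0],[0.004,0,0],[0.005,0,0],[0.005,0,0],[0.005,0,0]], turn=[0,0,0,0,0])

```text
time: 19.3
tcp_pos: [0.558, -0.0034, 0.0609]
eef_rot: [0.0, 0.942, 0.334, -0.001]
wrist_force: [-3.9, -2.4, -0.3]
opening: 0.0085
grasp_force: 51.2
```

Run:
```python
from h import *
rep();topress()
```

```text
t 19.3 tcp [ 0.558  -0.0034  0.0609] yaw -50.94 q6 0.75 F [-3.9 -2.4 -0.3] open 0.0085 grip 51.2 tilt [-1.8e-03 -9.0e-04 -1.0e+00]
press xy [np.float64(0.0), np.float64(0.0421)] z 0.0609
```

Call:
play_rows(translation=[[0.002,0,0],[0.0035,0,0],[0.0035,0,0],[0.0035,0,0]], turn=[0,0,0,0])

```text
time: 19.8
tcp_pos: [0.558, -0.0035, 0.0607]
eef_rot: [0.001, 0.942, 0.335, -0.004]
wrist_force: [-14.3, -10.0, 5.4]
opening: 0.009
grasp_force: 52.1
```

Run:
```python
from h import *
rep();topress()
```

```text
t 19.8 tcp [ 0.558  -0.0035  0.0607] yaw -50.91 q6 0.75 F [-14.3 -10.    5.4] open 0.0090 grip 52.1 tilt [-0.0077 -0.0047 -1.    ]
press xy [np.float64(-0.0), np.float64(0.0422)] z 0.0607
```

Call:
play_rows(translation=[[-0.004,0,0],[-0.0065,0,0],[-0.0065,0,0.0015],[-0.0065,0,0.0027],[-0.0065,0,0.0027],[-0.0065,0,0.0027]], turn=[0,0,0,0,0,0])

```text
time: 20.55
tcp_pos: [0.5569, -0.0043, 0.0589]
eef_rot: [-0.0, 0.942, 0.334, 0.0]
wrist_force: [-0.2, -0.3, -1.7]
opening: 0.0085
grasp_force: 51.1
```

Run:
```python
from h import *
rep();topress()
```

```text
t 20.6 tcp [ 0.5569 -0.0043  0.0589] yaw -50.93 q6 0.75 F [-0.2 -0.3 -1.7] open 0.0085 grip 51.1 tilt [ 2.e-04  1.e-04 -1.e+00]
press xy [np.float64(0.0001), np.float64(0.0435)] z 0.0589
```

Call:
play_rows(translation=[[0,0,0],[0,0,0],[0,0,0],[0,0,0],[0,0,-0.02],[-0.03,0,-0.06],[-0.06,0,-0.12],[-0.06,0,-0.19],[-0.06,0,-0.26],[-0.06,0,-0.33]], turn=[0,0,0,0,0,0,0,0,0,0], jaw=0.3)

```text
time: 21.8
tcp_pos: [0.5191, -0.0347, 0.3263]
eef_rot: [0.001, 0.942, 0.334, 0.001]
wrist_force: [0.9, 0.1, -0.5]
opening: 0.03
grasp_force: 0.0
```

```bash
sed -i 's/^O=np.array.*/O=np.array([.5896,.0222]); PY=129.07/' h.py
python3 - <<'E'
from h import *
rep();topress()
for n in ("scene","side"):
    f=manip.grab_frame(n); im=f["pixels"]; hsv=cv2.cvtColor(im,cv2.COLOR_BGR2HSV)
    m=(cv2.inRange(hsv,(0,170,90),(6,255,255))|cv2.inRange(hsv,(174,170,90),(180,255,255)))
    k,l,s,c=cv2.connectedComponentsWithStats(m)
    for th in (1.0,.95):
        X=[pr(.08-.2*np.cos(th),y,.104+.2*np.sin(th)) for y in (-.089,-.125,-.163)]; print(n,th,proj(f,X).round(1).tolist())
    for i in range(1,k):
        if s[i,4]>60:
            r=cv2.minAreaRect(np.argwhere(l==i)[:,::-1].astype(np.float32)); print(s[i],c[i].round(1),np.round(cv2.boxPoints(r)).tolist())
    cv2.imwrite(f"pics/{n}2.png",im)
    print([(round(d["p"],2),d["point"][1]*560,d["point"][0]*420) for d in manip.place_of(n,"lever_grip")])
E
```

```text
t 21.8 tcp [ 0.5191 -0.0347  0.3263] yaw -50.95 q6 0.68 F [ 0.9  0.1 -0.5] open 0.0300 grip 0.0 tilt [ 2.1e-03 -4.0e-04 -1.0e+00]
press xy [np.float64(0.0003), np.float64(0.0906)] z 0.3263
scene 1.0 [[385.3, 163.9], [404.7, 165.6], [425.4, 167.5]]
scene 0.95 [[384.9, 168.4], [404.3, 170.2], [425.2, 172.1]]
[366 251  42   8 121] [384.9 254.3] [[366.0, 254.0], [366.0, 249.0], [407.0, 255.0], [407.0, 259.0]]
[(0.58, 393.288, 253.80599999999998)]
side 1.0 [[186.1, 174.2], [172.7, 180.8], [158.2, 188.0]]
side 0.95 [[184.7, 173.8], [171.4, 180.4], [157.0, 187.5]]
[153 188  31  18 119] [166.6 197.1] [[152.0, 202.0], [183.0, 187.0], [184.0, 190.0], [154.0, 206.0]]
[(0.76, 165.48, 199.07999999999998)]
```

Run:
```python
from h import *
for n,pts in (("scene",[(384.9,254.3),(399.6,232.1)]),("side",[(166.6,197.1),(165.9,189.2)])):
    d=np.load(f"cal_{n}.npz"); f=dict(intrinsics=d["K"],R=d["R"],t=d["t"])
    for th in (0,.1,.2,.3,.4,.5,.6,.7): print(n,th,proj(f,[pr(.08-.2*np.cos(th),-.126,.104+.2*np.sin(th))]).round(1).tolist())
    print(pts)
a=cv2.imread("pics/scene2.png")[130:330,230:500]; cv2.imwrite("pics/s2c.png",cv2.resize(a,(800,593),interpolation=cv2.INTER_CUBIC))
```

```text
scene 0 [[393.6, 265.5]]
scene 0.1 [[395.0, 257.0]]
scene 0.2 [[396.3, 247.7]]
scene 0.3 [[397.7, 237.8]]
scene 0.4 [[399.0, 227.4]]
scene 0.5 [[400.3, 216.8]]
scene 0.6 [[401.5, 206.1]]
scene 0.7 [[402.6, 195.4]]
[(384.9, 254.3), (399.6, 232.1)]
side 0 [[166.6, 203.7]]
side 0.1 [[165.5, 199.1]]
side 0.2 [[164.6, 194.9]]
side 0.3 [[164.2, 191.1]]
side 0.4 [[164.1, 187.8]]
side 0.5 [[164.4, 185.0]]
side 0.6 [[165.1, 182.8]]
side 0.7 [[166.3, 181.3]]
[(166.6, 197.1), (165.9, 189.2)]
```

View pics/s2c.png

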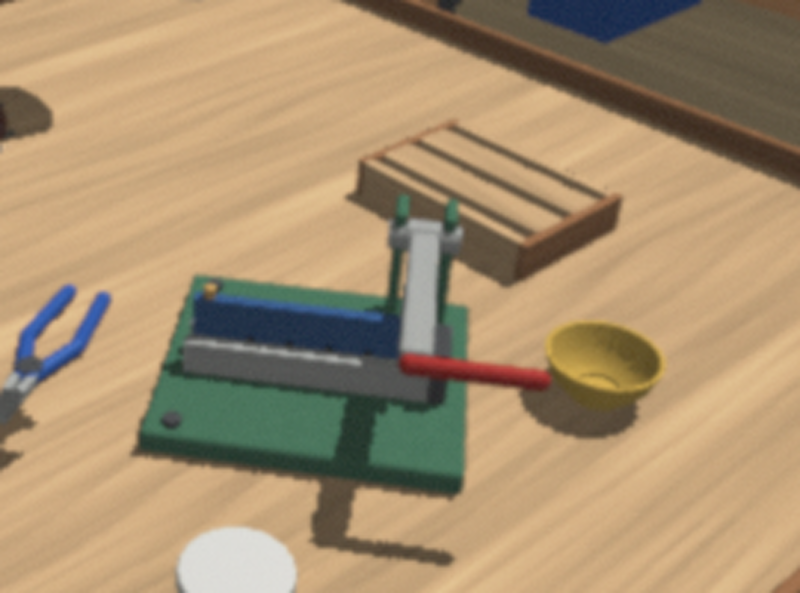

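Run:
```python
from h import *
go(pr(-.118,-.135,.22),-50.93)
```

```text
to [0.7688 0.0157 0.22  ] dist 0.275 shift [0.2807, 0.1464, 0.1339] turn -0.0002 (deg -0.0)
```

Call:
play_rows(translation=[[0.06,0.03,0],[0.12,0.06,0],[0.18,0.09,0],[0.24,0.12,0.03],[0.2807,0.1464,0.08],[0.2807,0.1464,0.12],[0.2807,0.1464,0.12],[0.2807,0.1464,0.12],[0.2807,0.1464,0.12]], turn=[0,0,0,0,0,0,0,0,0], jaw=-0.4)

```text
time: 23.12
tcp_pos: [0.7683, 0.0157, 0.2303]
eef_rot: [0.001, 0.942, 0.334, 0.002]
wrist_force: [-0.6, 0.1, 0.1]
opening: 0.0601
grasp_force: 0.0
```

Run:
```python
from h import *
rep();topress()
f=manip.grab_frame("wrist"); im=f["pixels"]; cv2.imwrite("pics/w7.png",im)
hsv=cv2.cvtColor(im,cv2.COLOR_BGR2HSV); m=(cv2.inRange(hsv,(0,150,60),(8,255,255))|cv2.inRange(hsv,(172,150,60),(180,255,255)))
k,l,s,c=cv2.connectedComponentsWithStats(m)
for i in range(1,k):
    if s[i,4]>60: print(s[i],c[i].round(1),[ (press2(ray(f,c[i],z))*1000).round(1).tolist() for z in (.12,.132,.145)])
go(pr(-.118,-.135,.113),-50.93)
for th in (.05,.1,.15,.2): print(th,proj(f,[pr(.08-.2*np.cos(th),y,.104+.2*np.sin(th)) for y in (-.1,-.15)]).round(1).tolist())
```

```text
t 23.1 tcp [0.7683 0.0157 0.2303] yaw -50.95 q6 0.81 F [-0.6  0.1  0.1] open 0.0601 grip 0.0 tilt [ 4.4e-03 -4.0e-04 -1.0e+00]
press xy [np.float64(-0.1177), np.float64(-0.1347)] z 0.2303
[ 269  178   16   99 1348] [276.8 225.2] [[-117.1, -116.9], [-117.0, -121.6], [-116.9, -126.7]]
to [0.7688 0.0157 0.113 ] dist 0.117 shift [-0.0001, -0.0, 0.1465] turn -0.0005 (deg -0.0)
0.05 [[279.6, 239.4], [279.7, 188.4]]
0.1 [[278.9, 243.9], [279.0, 191.2]]
0.15 [[277.6, 248.7], [277.7, 194.3]]
0.2 [[275.7, 253.8], [275.6, 197.6]]
```

View pics/w7.png

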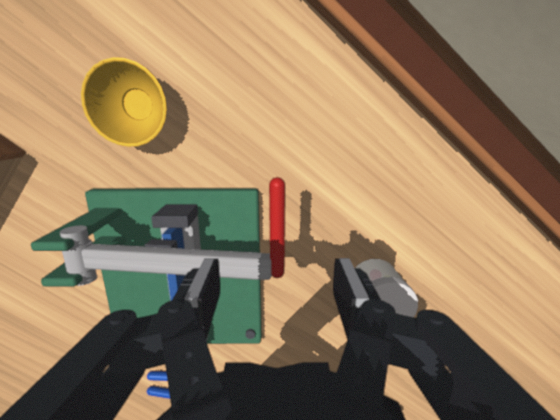

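Call:
play_rows(translation=[[0,0,0.05],[0,0,0.1],[0,0,0.14],[0,0,0.1465],[0,0,0.1465],[0,0,0.1465]], turn=[0,0,0,0,0,0])

```text
time: 23.92
tcp_pos: [0.7692, 0.0158, 0.113]
eef_rot: [0.001, 0.942, 0.334, 0.002]
wrist_force: [-0.1, 0.1, -0.7]
opening: 0.0597
grasp_force: 0.0
```

Call:
play_rows(translation=[[0,0,0],[0,0,0],[0,0,0],[0,0,0],[0,0,0],[0,0,0]], turn=[0,0,0,0,0,0], jaw=1, squeeze=40)

```text
time: 24.68
tcp_pos: [0.7686, 0.015, 0.1105]
eef_rot: [0.001, 0.943, 0.334, 0.001]
wrist_force: [4.2, -4.2, 0.5]
opening: 0.0124
grasp_force: 39.0
```

Run:
```python
from h import *
rep();topress()
```

```text
t 24.7 tcp [0.7686 0.015  0.1105] yaw -50.96 q6 0.81 F [ 4.2 -4.2  0.5] open 0.0124 grip 39.0 tilt [ 0.0027 -0.0013 -1.    ]
press xy [np.float64(-0.1184), np.float64(-0.1345)] z 0.1105
```

Call:
play_rows(translation=[[0,0.002,0.005],[0,0.002,0.01],[0,0.003,0.015],[0,0.003,0.02],[0,0.003,0.024],[0,0.003,0.028],[0,0.003,0.031],[0,0.003,0.033],[0,0.003,0.034],[0,0.003,0.034]], turn=[0,0,0,0,0,0,0,0,0,0])

```text
time: 25.92
tcp_pos: [0.7696, 0.0139, 0.0856]
eef_rot: [0.0, 0.942, 0.334, 0.0]
wrist_force: [-4.0, -1.8, 12.1]
opening: 0.0125
grasp_force: 40.8
```

Run:
```python
from h import *
rep();topress()
```

```text
t 25.9 tcp [0.7696 0.0139 0.0856] yaw -50.94 q6 0.81 F [-4.  -1.8 12.1] open 0.0125 grip 40.8 tilt [ 8.e-04 -2.e-04 -1.e+00]
press xy [np.float64(-0.1199), np.float64(-0.1345)] z 0.0856
```

Call:
play_rows(translation=[[0,0,0.002],[0,0,0.003],[0,0,0.003],[0,0,0.003]], turn=[0,0,0,0])

```text
time: 26.42
tcp_pos: [0.7697, 0.0139, 0.0855]
eef_rot: [0.0, 0.942, 0.334, 0.0]
wrist_force: [-8.6, -3.5, 19.7]
opening: 0.0128
grasp_force: 41.4
```

Run:
```python
from h import *
rep();topress()
```

```text
t 26.4 tcp [0.7697 0.0139 0.0855] yaw -50.94 q6 0.81 F [-8.6 -3.5 19.7] open 0.0128 grip 41.4 tilt [ 8.e-04 -4.e-04 -1.e+00]
press xy [np.float64(-0.12), np.float64(-0.1346)] z 0.0855
```

Call:
play_rows(translation=[[0,-0.0013,-0.03],[0,-0.005,-0.0546],[0,-0.0112,-0.0789],[0,-0.0197,-0.1024],[0,-0.0306,-0.1249],[0,-0.0437,-0.1462],[0,-0.0588,-0.166],[0,-0.0758,-0.1843],[0,-0.0946,-0.2008],[0,-0.1046,-0.2083]], turn=[0,0,0,0,0,0,0,0,0,0])

```text
time: 27.68
tcp_pos: [0.7197, 0.0753, 0.2508]
eef_rot: [0.006, 0.943, 0.333, 0.004]
wrist_force: [9.6, -11.6, 5.9]
opening: 0.0122
grasp_force: 39.5
```

Call:
play_rows(translation=[[0,0,0],[0,0,0],[0,0,0]], turn=[0,0,0])

```text
time: 28.05
tcp_pos: [0.7192, 0.076, 0.2515]
eef_rot: [0.004, 0.943, 0.334, 0.004]
wrist_force: [2.7, -8.7, 10.8]
opening: 0.0122
grasp_force: 40.1
```

Run:
```python
from h import *
rep();topress()
```

```text
t 28.1 tcp [0.7192 0.076  0.2515] yaw -51.03 q6 0.90 F [ 2.7 -8.7 10.8] open 0.0122 grip 40.1 tilt [ 0.0097 -0.0057 -0.9999]
press xy [np.float64(-0.0399), np.float64(-0.1345)] z 0.2515
```

Call:
play_rows(translation=[[0,0,0],[0,0,0],[0,0,0],[0,0,-0.02],[0,0,-0.05],[0,0,-0.09],[0,0,-0.11],[0,0,-0.11]], turn=[0,0,0,0,0,0,0,0], jaw=-0.3)

```text
time: 29.05
tcp_pos: [0.7171, 0.0791, 0.3372]
eef_rot: [0.001, 0.942, 0.334, 0.002]
wrist_force: [-0.0, -0.5, -1.1]
opening: 0.0552
grasp_force: 0.0
```

Call:
play_rows(translation=[[-0.07,-0.014,0],[-0.14,-0.028,0],[-0.21,-0.042,0],[-0.2556,-0.05,0],[-0.2556,-0.05,0],[-0.2556,-0.05,0],[-0.2556,-0.05,0],[-0.2556,-0.05,0]], turn=[0,0,0,-0.2,-0.4,-0.6,-0.8,-1])

```text
time: 30.05
tcp_pos: [0.5318, -0.0187, 0.3328]
eef_rot: [-0.001, 0.741, 0.671, -0.001]
wrist_force: [-0.2, -0.1, 0.5]
opening: 0.0556
grasp_force: 0.0
```

Call:
play_rows(translation=[[0,0,0],[0,0,0],[0,0,0],[0,0,0],[0,0,0]], turn=[-0.22,-0.44,-0.66,-0.88,-1])

```text
time: 30.68
tcp_pos: [0.5318, -0.0187, 0.3327]
eef_rot: [-0.002, 0.428, 0.904, -0.0]
wrist_force: [0.7, -0.2, 0.2]
opening: 0.0556
grasp_force: 0.0
```

Call:
play_rows(translation=[[0,0,0],[0,0,0],[0,0,0],[0,0,0],[0,0,0]], turn=[-0.22,-0.44,-0.66,-0.88,-1])

```text
time: 31.3
tcp_pos: [0.5318, -0.0186, 0.3327]
eef_rot: [-0.002, 0.05, 0.999, 0.0]
wrist_force: [-0.9, 0.4, 0.5]
opening: 0.0556
grasp_force: 0.0
```

Call:
play_rows(translation=[[0,0,0],[0,0,0],[0,0,0],[0,0,0],[0,0,0],[0,0,0],[0,0,0]], turn=[-0.22,-0.44,-0.66,-0.88,-1,-1,-1])

```text
time: 32.17
tcp_pos: [0.5321, -0.0187, 0.3338]
eef_rot: [-0.001, -0.334, 0.943, 0.0]
wrist_force: [-0.3, -0.5, 0.0]
opening: 0.0558
grasp_force: 0.0
```

Run:
```python
from h import *
rep();topress(); go(pr(.0,.005,.20),129.07,half=False)
f=manip.grab_frame("wrist"); im=f["pixels"]; cv2.imwrite("pics/w8.png",im)
hsv=cv2.cvtColor(im,cv2.COLOR_BGR2HSV); y=cv2.inRange(hsv,(15,120,120),(32,255,255)); n,l,s,c=cv2.connectedComponentsWithStats(y)
for k in range(1,n):
    if s[k,4]>12: print("y",s[k],c[k].round(1),(press2(ray(f,c[k],.087))*1000).round(1),(press2(ray(f,c[k],.081))*1000).round(1))
b=cv2.inRange(hsv,(105,120,30),(130,255,255)); n,l,s,c=cv2.connectedComponentsWithStats(b)
for k in range(1,n):
    if s[k,4]>100: print("b",s[k],c[k].round(1),(press2(ray(f,c[k],.08))*1000).round(1))
f=manip.grab_frame("side"); cv2.imwrite("pics/side3.png",cv2.resize(f["pixels"][150:300,120:320],(800,600),interpolation=cv2.INTER_CUBIC))
```

```text
t 32.2 tcp [ 0.5321 -0.0187  0.3338] yaw 128.98 q6 -2.43 F [-0.3 -0.5  0. ] open 0.0558 grip 0.0 tilt [-1.5e-03  3.0e-04 -1.0e+00]
press xy [np.float64(0.0045), np.float64(0.0704)] z 0.3338
to [0.5857 0.019  0.2   ] dist 0.149 shift [-0.0819, -0.0056, 0.1671] turn -0.0019 (deg -0.1)
y [270 166   6   6  29] [272.4 168.6] [ 1.  77.4] [ 0.9 76.2]
y [271 269   6   4  16] [273.2 270.6] [  1.2 -75.3] [  1.2 -78.8]
y [279 311  45  39 751] [302.6 330.9] [  47.7 -185. ] [  48.3 -190.2]
b [255  46  82  21 725] [296.6  55.1] [ 30.7 213.2]
b [249  67  84  24 678] [292.   81.7] [ 25.7 183.8]
b [269 173   9  96 637] [273.  218.8] [1.3 4.1]
```

View pics/w8.png

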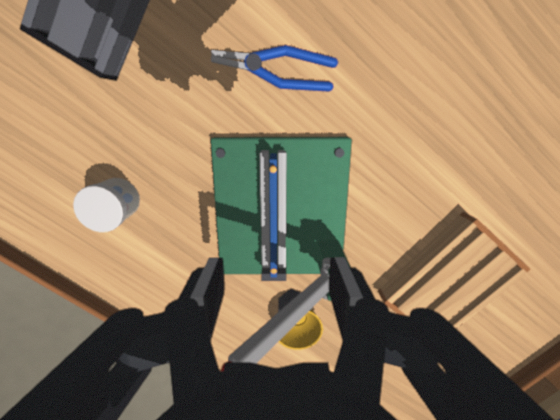

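Call:
play_rows(translation=[[-0.04,-0.0052,0],[-0.0819,-0.0052,0.02],[-0.0819,-0.0052,0.09],[-0.0819,-0.0052,0.16],[-0.0819,-0.0052,0.23],[-0.0819,-0.0052,0.28],[-0.0819,-0.0052,0.3],[-0.0819,-0.0052,0.3],[-0.0819,-0.0052,0.3],[-0.0819,-0.0052,0.3]], turn=[0,0,0,0,0,0,0,0,0,0])

```text
time: 33.52
tcp_pos: [0.5875, 0.0191, 0.0972]
eef_rot: [0.002, -0.334, 0.942, -0.001]
wrist_force: [0.8, -0.1, 0.4]
opening: 0.0555
grasp_force: 0.0
```

Run:
```python
from h import *
rep();topress(); go(pr(.0,.005,.0588),129.07,half=False)
```

```text
t 33.5 tcp [0.5875 0.0191 0.0972] yaw 129.06 q6 -2.35 F [ 0.8 -0.1  0.4] open 0.0555 grip 0.0 tilt [ 4.1e-03 -4.0e-04 -1.0e+00]
press xy [np.float64(-0.0011), np.float64(0.0035)] z 0.0972
to [0.5857 0.019  0.0588] dist 0.038 shift [0.002, 0.0015, 0.048] turn -0.0003 (deg -0.0)
```

View pics/side3.png

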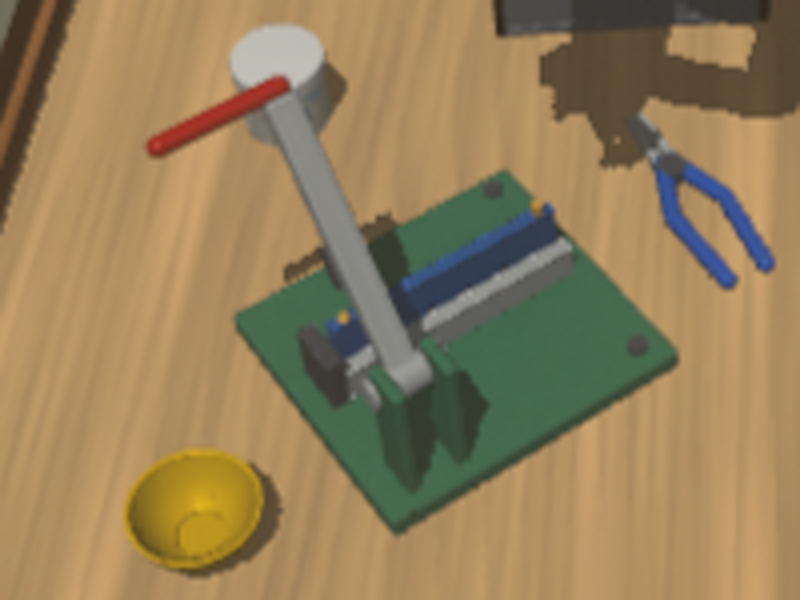

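Call:
play_rows(translation=[[0,0.001,0.02],[0,0.001,0.04],[0,0.001,0.0455],[0,0.001,0.0455],[0,0.001,0.0455],[0,0.001,0.0455]], turn=[0,0,0,0,0,0])

```text
time: 34.28
tcp_pos: [0.5859, 0.0199, 0.059]
eef_rot: [0.001, -0.334, 0.942, -0.0]
wrist_force: [-0.2, 0.3, -0.4]
opening: 0.056
grasp_force: 0.0
```

Call:
play_rows(translation=[[0,0,0],[0,0,0],[0,0,0],[0,0,0],[0,0,0],[0,0,0],[0,0,0]], turn=[0,0,0,0,0,0,0], jaw=1, squeeze=50)

```text
time: 35.15
tcp_pos: [0.5857, 0.0198, 0.0586]
eef_rot: [0.0, -0.334, 0.942, -0.0]
wrist_force: [0.6, -1.1, 1.7]
opening: 0.0089
grasp_force: 50.7
```

Run:
```python
from h import *
rep();topress()
```

```text
t 35.1 tcp [0.5857 0.0198 0.0586] yaw 129.06 q6 -2.35 F [ 0.6 -1.1  1.7] open 0.0089 grip 50.7 tilt [ 7.e-04 -3.e-04 -1.e+00]
press xy [np.float64(0.0006), np.float64(0.0045)] z 0.0586
```

Call:
play_rows(translation=[[0,0,-0.003],[0.025,0,-0.003],[0.05,0,-0.003],[0.075,0,-0.003],[0.0875,0,-0.01],[0.0875,0,-0.04],[0.0875,0,-0.1],[0.0875,0,-0.14],[0.0875,0,-0.14]], turn=[0,0,0,0,0,0,0,0,0])

```text
time: 36.28
tcp_pos: [0.5333, -0.0248, 0.1744]
eef_rot: [0.004, -0.334, 0.942, -0.002]
wrist_force: [-0.3, -0.6, -2.0]
opening: 0.0088
grasp_force: 50.3
```

Call:
play_rows(translation=[[0,0,0],[0,0,0],[0,0,0],[0,0,0],[0,0,0]], turn=[0.22,0.44,0.66,0.88,1])

```text
time: 36.9
tcp_pos: [0.5297, -0.0241, 0.1677]
eef_rot: [-0.002, 0.054, 0.999, 0.0]
wrist_force: [0.3, 0.3, -2.0]
opening: 0.0088
grasp_force: 50.2
```

Call:
play_rows(translation=[[0,0,0],[0,0,0],[0,0,0],[0,0,0],[0,0,0]], turn=[0.22,0.44,0.66,0.88,1])

```text
time: 37.52
tcp_pos: [0.5297, -0.0241, 0.1677]
eef_rot: [-0.002, 0.432, 0.902, -0.0]
wrist_force: [-0.6, 0.2, -2.6]
opening: 0.0091
grasp_force: 50.2
```

Call:
play_rows(translation=[[0,0,0],[0,0,0],[0,0,0],[0,0,0],[0,0,0]], turn=[0.22,0.44,0.66,0.88,1])

```text
time: 38.15
tcp_pos: [0.5297, -0.0241, 0.1677]
eef_rot: [-0.002, 0.744, 0.668, -0.001]
wrist_force: [0.4, -0.0, -1.6]
opening: 0.0091
grasp_force: 50.2
```

Call:
play_rows(translation=[[0,0,0],[0,0,0],[0,0,0],[0,0,0],[0,0,0],[0,0,0],[0,0,0]], turn=[0.22,0.44,0.66,0.88,1,1,1])

```text
time: 39.02
tcp_pos: [0.5304, -0.0241, 0.1691]
eef_rot: [-0.001, 0.942, 0.335, -0.001]
wrist_force: [0.3, -0.8, -2.5]
opening: 0.0087
grasp_force: 50.2
```

Run:
```python
from h import *
rep();topress(); go(pr(0,.062,.095),-50.93); f=rel(rows=(60,70,80),dz=.0214)
cv2.imwrite("pics/w9.png",f["pixels"])
f=manip.grab_frame("side"); cv2.imwrite("pics/side4.png",f["pixels"])
f=manip.grab_frame("scene"); cv2.imwrite("pics/scene4.png",f["pixels"])
```

```text
t 39.0 tcp [ 0.5304 -0.0241  0.1691] yaw -50.87 q6 0.70 F [ 0.3 -0.8 -2.5] open 0.0087 grip 50.2 tilt [-1.9e-03  4.0e-04 -1.0e+00]
press xy [np.float64(0.0013), np.float64(0.0752)] z 0.1691
to [ 0.5415 -0.0169  0.095 ] dist 0.075 shift [0.0165, 0.0018, 0.0926] turn 0.0014 (deg 0.1)
panel [ 2.82 24.9 ] panel [ 2.83 47.8 ] chan [ 11.88 -44.27] w 191.09 chan [ 11.82 -36.98] w 190.82 chan [-34.07 -29.55] w 99.12 
studs [([276.5, 134.9], array([2.6, 1.7]))]
```

Call:
play_rows(translation=[[0.01,0.0016,0.03],[0.0202,0.0016,0.06],[0.0202,0.0016,0.09],[0.0202,0.0016,0.0925],[0.0202,0.0016,0.0925],[0.0202,0.0016,0.0925],[0.0202,0.0016,0.0925]], turn=[0,0,0,0,0,0,0])

```text
time: 40.05
tcp_pos: [0.5452, -0.0152, 0.0976]
eef_rot: [0.0, 0.942, 0.334, 0.001]
wrist_force: [0.5, 0.8, -1.6]
opening: 0.0086
grasp_force: 50.1
```

Run:
```python
from h import *
rep();topress(); go(pr(0,.059,.0600),-50.93)
```

```text
t 40.0 tcp [ 0.5452 -0.0152  0.0976] yaw -50.94 q6 0.72 F [ 0.5  0.8 -1.6] open 0.0086 grip 50.1 tilt [ 2.1e-03 -3.0e-04 -1.0e+00]
press xy [np.float64(-0.001), np.float64(0.0581)] z 0.0976
to [ 0.5438 -0.015   0.06  ] dist 0.038 shift [-0.0012, -0.0013, 0.047] turn -0.0002 (deg -0.0)
```

Call:
play_rows(translation=[[0,-0.0008,0],[0,-0.0008,0],[0,-0.0008,0.01],[0,-0.0008,0.02],[0,-0.0008,0.03],[0,-0.0008,0.037],[0,-0.0008,0.0435],[0,-0.0008,0.0435],[0,-0.0008,0.0435]], turn=[0,0,0,0,0,0,0,0,0])

```text
time: 41.18
tcp_pos: [0.5443, -0.0146, 0.0618]
eef_rot: [0.0, 0.942, 0.334, 0.0]
wrist_force: [-0.2, 0.7, -2.1]
opening: 0.0087
grasp_force: 50.1
```

Run:
```python
from h import *
rep();topress()
```

```text
t 41.2 tcp [ 0.5443 -0.0146  0.0618] yaw -50.94 q6 0.73 F [-0.2  0.7 -2.1] open 0.0087 grip 50.1 tilt [ 5.e-04 -1.e-04 -1.e+00]
press xy [np.float64(0.0), np.float64(0.0584)] z 0.0618
```

Call:
play_rows(translation=[[0,0,0.0028],[0,0,0.0028],[0,0,0.0028]], turn=[0,0,0])

```text
time: 41.55
tcp_pos: [0.5441, -0.0145, 0.0594]
eef_rot: [0.0, 0.942, 0.334, 0.0]
wrist_force: [-0.2, -0.3, -1.7]
opening: 0.0089
grasp_force: 50.1
```

Call:
play_rows(translation=[[0,0,0],[0,0,0],[0,0,0],[0,0,0],[0,0,0],[-0.03,0,0],[-0.061,0,0],[-0.061,0,0],[-0.061,0,0],[-0.061,0,0]], turn=[0,0,0,0,0,0,0,0,0,0], jaw=0.3)

```text
time: 42.8
tcp_pos: [0.5068, -0.0449, 0.0595]
eef_rot: [0.0, 0.942, 0.335, 0.0]
wrist_force: [-0.1, 0.0, -0.0]
opening: 0.0302
grasp_force: 0.0
```

Call:
play_rows(translation=[[0,0,0],[0,0,0],[0,0,0],[0,0,0],[0,0,0],[0,0,0]], turn=[0,0,0,0,0,0], jaw=1)

```text
time: 43.55
tcp_pos: [0.5064, -0.0452, 0.0595]
eef_rot: [0.0, 0.942, 0.334, 0.0]
wrist_force: [0.8, 2.6, 1.4]
opening: 0.0088
grasp_force: 51.4
```

Run:
```python
from h import *
rep();topress();f=rel(rows=(),dz=.0214)
```

```text
t 43.5 tcp [ 0.5064 -0.0452  0.0595] yaw -50.94 q6 0.65 F [0.8 2.6 1.4] open 0.0088 grip 51.4 tilt [ 8.e-04  2.e-04 -1.e+00]
press xy [np.float64(0.0001), np.float64(0.107)] z 0.0595
panel [ 1.55 36.39] panel [ 1.57 56.95] panel [ 1.38 79.91] 
studs [([276.5, 350.2], array([  1.5, 132.7]))]
```

Call:
play_rows(translation=[[0,0,-0.003],[0.015,0,-0.003],[0.03,0,-0.003],[0.045,0,-0.003],[0.06,0,-0.003],[0.07,0,-0.003],[0.076,0,-0.003],[0.0795,0,-0.003],[0.0795,0,-0.003],[0.0795,0,-0.003]], turn=[0,0,0,0,0,0,0,0,0,0])

```text
time: 44.85
tcp_pos: [0.5553, -0.0053, 0.0617]
eef_rot: [-0.0, 0.942, 0.334, -0.0]
wrist_force: [0.6, 0.5, -1.9]
opening: 0.0088
grasp_force: 50.9
```

Call:
play_rows(translation=[[0.003,0,0],[0.006,0,0],[0.006,0,0],[0.006,0,0]], turn=[0,0,0,0])

```text
time: 45.35
tcp_pos: [0.5576, -0.0036, 0.0615]
eef_rot: [0.001, 0.942, 0.334, -0.003]
wrist_force: [-6.5, -5.7, 1.8]
opening: 0.0087
grasp_force: 51.5
```

Run:
```python
from h import *
rep();topress()
```

```text
t 45.4 tcp [ 0.5576 -0.0036  0.0615] yaw -50.93 q6 0.75 F [-6.5 -5.7  1.8] open 0.0087 grip 51.5 tilt [-0.0046 -0.0028 -1.    ]
press xy [np.float64(0.0001), np.float64(0.041)] z 0.0615
```

Call:
play_rows(translation=[[-0.003,0,0],[-0.005,0,0],[-0.005,0,0.0015],[-0.005,0,0.0027],[-0.005,0,0.0027],[-0.005,0,0.0027]], turn=[0,0,0,0,0,0])

```text
time: 46.1
tcp_pos: [0.5563, -0.0046, 0.0596]
eef_rot: [-0.0, 0.942, 0.334, 0.0]
wrist_force: [0.3, 0.6, -2.0]
opening: 0.009
grasp_force: 51.1
```

Call:
play_rows(translation=[[0,0,0],[0,0,0],[0,0,0],[0,0,0],[0,0,-0.02],[-0.03,0,-0.06],[-0.06,0,-0.12],[-0.06,0,-0.19],[-0.06,0,-0.26],[-0.06,0,-0.33]], turn=[0,0,0,0,0,0,0,0,0,0], jaw=0.3)

```text
time: 47.35
tcp_pos: [0.5185, -0.0349, 0.327]
eef_rot: [0.001, 0.942, 0.334, 0.001]
wrist_force: [1.5, -0.4, -0.3]
opening: 0.0301
grasp_force: 0.0
```

Run:
```python
from h import *
rep();topress(); go(pr(-.04,-.135,.35),-50.93)
for n in ("scene","side"):
    f=manip.grab_frame(n); im=f["pixels"]; hsv=cv2.cvtColor(im,cv2.COLOR_BGR2HSV)
    m=(cv2.inRange(hsv,(0,170,90),(6,255,255))|cv2.inRange(hsv,(174,170,90),(180,255,255)))
    k,l,s,c=cv2.connectedComponentsWithStats(m)
    for th in (1.0,.9,.8): print(n,th,proj(f,[pr(.08-.2*np.cos(th),y,.104+.2*np.sin(th)) for y in (-.126,)]).round(1).tolist())
    for i in range(1,k):
        if s[i,4]>60: print(s[i],c[i].round(1))
```

```text
t 47.4 tcp [ 0.5185 -0.0349  0.327 ] yaw -50.95 q6 0.68 F [ 1.5 -0.4 -0.3] open 0.0301 grip 0.0 tilt [ 2.1e-03 -5.0e-04 -1.0e+00]
press xy [np.float64(0.0005), np.float64(0.0912)] z 0.327
to [0.7196 0.0762 0.35  ] dist 0.231 shift [0.2828, 0.0505, -0.0283] turn -0.0004 (deg -0.0)
scene 1.0 [[405.2, 165.7]]
scene 0.9 [[404.5, 175.0]]
scene 0.8 [[403.6, 185.0]]
side 1.0 [[172.3, 181.0]]
side 0.9 [[169.9, 180.3]]
side 0.8 [[167.9, 180.5]]
[157 170  35  19 155] [173.2 178.8]
```

Call:
play_rows(translation=[[0.0,0.0,-0.0283],[0.07,0.012,-0.0283],[0.14,0.024,-0.0283],[0.21,0.036,-0.0283],[0.2828,0.046,-0.0283],[0.2828,0.046,-0.0283],[0.2828,0.046,-0.0283],[0.2828,0.046,-0.0283]], turn=[0,0,0,0,0,0,0,0], jaw=-0.4)

```text
time: 48.45
tcp_pos: [0.7171, 0.0784, 0.3477]
eef_rot: [0.0, 0.943, 0.334, 0.001]
wrist_force: [-0.1, 0.1, -0.4]
opening: 0.0593
grasp_force: 0.0
```

Run:
```python
from h import *
rep();topress()
f=manip.grab_frame("wrist"); im=f["pixels"]; cv2.imwrite("pics/w10.png",im)
hsv=cv2.cvtColor(im,cv2.COLOR_BGR2HSV); m=(cv2.inRange(hsv,(0,150,60),(8,255,255))|cv2.inRange(hsv,(172,150,60),(180,255,255)))
k,l,s,c=cv2.connectedComponentsWithStats(m)
for i in range(1,k):
    if s[i,4]>60: print(s[i],c[i].round(1),[ (press2(ray(f,c[i],z))*1000).round(1).tolist() for z in (.262,.272)])
go(pr(-.036,-.135,.251),-50.93)
```

```text
t 48.5 tcp [0.7171 0.0784 0.3477] yaw -50.98 q6 0.90 F [-0.1  0.1 -0.4] open 0.0593 grip 0.0 tilt [ 1.4e-03 -1.0e-04 -1.0e+00]
press xy [np.float64(-0.0367), np.float64(-0.1344)] z 0.3477
[ 271  182   18  106 1583] [279.6 233.2] [[-38.2, -118.9], [-38.0, -123.2]]
to [0.7171 0.0793 0.251 ] dist 0.097 shift [0.0007, -0.0011, 0.1211] turn -0.0013 (deg -0.1)
```

Call:
play_rows(translation=[[0,0.003,0.04],[0,0.003,0.08],[0,0.003,0.11],[0,0.003,0.12],[0,0.003,0.12],[0,0.003,0.12]], turn=[0,0,0,0,0,0])

```text
time: 49.25
tcp_pos: [0.7199, 0.077, 0.2525]
eef_rot: [0.001, 0.942, 0.334, 0.001]
wrist_force: [0.1, 0.2, 0.2]
opening: 0.0598
grasp_force: 0.0
```

Call:
play_rows(translation=[[0,0,0],[0,0,0],[0,0,0],[0,0,0],[0,0,0],[0,0,0]], turn=[0,0,0,0,0,0], jaw=1, squeeze=40)

```text
time: 50.0
tcp_pos: [0.7198, 0.0768, 0.2509]
eef_rot: [0.001, 0.942, 0.334, 0.001]
wrist_force: [3.0, -2.2, 3.2]
opening: 0.0124
grasp_force: 39.1
```

Run:
```python
from h import *
rep();topress()
```

```text
t 50.0 tcp [0.7198 0.0768 0.2509] yaw -50.95 q6 0.89 F [ 3.  -2.2  3.2] open 0.0124 grip 39.1 tilt [ 1.7e-03 -6.0e-04 -1.0e+00]
press xy [np.float64(-0.0396), np.float64(-0.1355)] z 0.2509
```

Call:
play_rows(translation=[[0,0.0209,0.0185],[0,0.0388,0.0376],[0,0.0546,0.0585],[0,0.0684,0.0809],[0,0.0798,0.1045],[0,0.0888,0.1291],[0,0.0953,0.1546],[0,0.0975,0.1675],[0,0.0993,0.1805],[0,0.0993,0.1805]], turn=[0,0,0,0,0,0,0,0,0,0])

```text
time: 51.25
tcp_pos: [0.7698, 0.0153, 0.1048]
eef_rot: [0.0, 0.942, 0.334, 0.001]
wrist_force: [6.4, -2.5, -1.7]
opening: 0.0127
grasp_force: 44.8
```

Run:
```python
from h import *
rep();topress()
```

```text
t 51.2 tcp [0.7698 0.0153 0.1048] yaw -50.95 q6 0.81 F [ 6.4 -2.5 -1.7] open 0.0127 grip 44.8 tilt [ 1.4e-03 -1.0e-04 -1.0e+00]
press xy [np.float64(-0.1189), np.float64(-0.1356)] z 0.1048
```

Call:
play_rows(translation=[[0,0.001,0.005],[0,0.001,0.01],[0,0.001,0.015],[0,0.001,0.019],[0,0.001,0.023],[0,0.001,0.027],[0,0.001,0.03],[0,0.001,0.031],[0,0.001,0.031]], turn=[0,0,0,0,0,0,0,0,0])

```text
time: 52.38
tcp_pos: [0.7705, 0.0146, 0.0844]
eef_rot: [0.001, 0.942, 0.334, 0.001]
wrist_force: [-2.1, -2.5, 11.5]
opening: 0.0124
grasp_force: 46.9
```

Run:
```python
from h import *
rep();topress()
```

```text
t 52.4 tcp [0.7705 0.0146 0.0844] yaw -50.93 q6 0.81 F [-2.1 -2.5 11.5] open 0.0124 grip 46.9 tilt [ 1.7e-03 -9.0e-04 -1.0e+00]
press xy [np.float64(-0.1199), np.float64(-0.1357)] z 0.0844
```

Call:
play_rows(translation=[[0,0,0.002],[0,0,0.003],[0,0,0.003],[0,0,0.003]], turn=[0,0,0,0])

```text
time: 52.88
tcp_pos: [0.7706, 0.0145, 0.0844]
eef_rot: [0.001, 0.942, 0.334, 0.001]
wrist_force: [-8.8, -2.0, 19.5]
opening: 0.012
grasp_force: 47.6
```

Run:
```python
from h import *
rep();topress()
```

```text
t 52.9 tcp [0.7706 0.0145 0.0844] yaw -50.93 q6 0.81 F [-8.8 -2.  19.5] open 0.0120 grip 47.6 tilt [ 0.0016 -0.001  -1.    ]
press xy [np.float64(-0.12), np.float64(-0.1357)] z 0.0844
```

Call:
play_rows(translation=[[0,-0.0013,-0.03],[0,-0.005,-0.0546],[0,-0.0112,-0.0789],[0,-0.0197,-0.1024],[0,-0.0306,-0.1249],[0,-0.0437,-0.1462],[0,-0.0588,-0.166],[0,-0.0758,-0.1843],[0,-0.0946,-0.2008],[0,-0.1046,-0.2083]], turn=[0,0,0,0,0,0,0,0,0,0])

```text
time: 54.12
tcp_pos: [0.7206, 0.0761, 0.2497]
eef_rot: [0.006, 0.943, 0.333, 0.005]
wrist_force: [10.8, -14.0, 9.4]
opening: 0.0124
grasp_force: 41.2
```

Call:
play_rows(translation=[[0,0,0],[0,0,0],[0,0,0]], turn=[0,0,0])

```text
time: 54.5
tcp_pos: [0.72, 0.0768, 0.2505]
eef_rot: [0.005, 0.943, 0.334, 0.004]
wrist_force: [4.5, -8.6, 11.8]
opening: 0.0124
grasp_force: 41.2
```

Call:
play_rows(translation=[[0,0,0],[0,0,0],[0,0,0],[0,0,-0.02],[0,0,-0.05],[0,0,-0.09],[0,0,-0.11],[0,0,-0.11]], turn=[0,0,0,0,0,0,0,0], jaw=-0.3)

```text
time: 55.5
tcp_pos: [0.7177, 0.08, 0.3357]
eef_rot: [0.001, 0.942, 0.334, 0.002]
wrist_force: [0.5, 0.5, -0.9]
opening: 0.0555
grasp_force: 0.0
```

Run:
```python
from h import *
rep();topress(); go(pr(0,.091,.327),-50.93)
```

```text
t 55.5 tcp [0.7177 0.08   0.3357] yaw -50.93 q6 0.90 F [ 0.5  0.5 -0.9] open 0.0555 grip 0.0 tilt [ 3.7e-03  1.0e-04 -1.0e+00]
press xy [np.float64(-0.0359), np.float64(-0.1359)] z 0.3357
to [ 0.5189 -0.0352  0.327 ] dist 0.230 shift [-0.2836, -0.0449, 0.0099] turn 0.0 (deg 0.0)
```

Call:
play_rows(translation=[[-0.07,-0.011,0],[-0.14,-0.022,0],[-0.21,-0.033,0],[-0.2836,-0.0449,0.0],[-0.2836,-0.0449,0.06],[-0.2836,-0.0449,0.13],[-0.2636,-0.0449,0.2],[-0.2436,-0.0449,0.26],[-0.2336,-0.0449,0.28],[-0.2336,-0.0449,0.28]], turn=[0,0,0,0,0,0,0,0,0,0])

```text
time: 56.75
tcp_pos: [0.5486, -0.0097, 0.1081]
eef_rot: [-0.001, 0.942, 0.335, -0.001]
wrist_force: [-1.4, -0.7, -0.7]
opening: 0.0556
grasp_force: 0.0
```

Call:
play_rows(translation=[[0,0,0],[0,0,0],[0,0,0]], turn=[0,0,0])

```text
time: 57.12
tcp_pos: [0.5501, -0.0103, 0.1108]
eef_rot: [0.001, 0.943, 0.334, 0.001]
wrist_force: [-0.2, 0.2, -0.1]
opening: 0.0556
grasp_force: 0.0
```

Run:
```python
from h import *
rep();topress(); go(pr(0,.045,.0595),-50.93)
```

```text
t 57.1 tcp [ 0.5501 -0.0103  0.1108] yaw -50.96 q6 0.74 F [-0.2  0.2 -0.1] open 0.0556 grip 0.0 tilt [ 2.6e-03 -4.0e-04 -1.0e+00]
press xy [np.float64(-0.0003), np.float64(0.0512)] z 0.1108
to [ 0.5547 -0.0062  0.0595] dist 0.052 shift [0.0076, -0.0005, 0.0641] turn -0.0006 (deg -0.0)
```

Call:
play_rows(translation=[[0.0076,0,0.03],[0.0076,0,0.058],[0.0076,0,0.063],[0.0076,0,0.063],[0.0076,0,0.063]], turn=[0,0,0,0,0])

```text
time: 57.75
tcp_pos: [0.555, -0.0064, 0.0602]
eef_rot: [0.001, 0.942, 0.334, 0.001]
wrist_force: [0.3, 0.6, 0.5]
opening: 0.0556
grasp_force: 0.0
```

Call:
play_rows(translation=[[0,0,0],[0,0,0],[0,0,0],[0,0,0],[0,0,0],[0,0,0],[0,0,0]], turn=[0,0,0,0,0,0,0], jaw=1, squeeze=50)

```text
time: 58.62
tcp_pos: [0.5544, -0.0062, 0.0594]
eef_rot: [0.0, 0.942, 0.334, 0.0]
wrist_force: [-1.0, 0.0, 5.3]
opening: 0.0088
grasp_force: 51.1
```

Run:
```python
from h import *
rep();topress()
```

```text
t 58.6 tcp [ 0.5544 -0.0062  0.0594] yaw -50.94 q6 0.74 F [-1.   0.   5.3] open 0.0088 grip 51.1 tilt [ 8.e-04 -2.e-04 -1.e+00]
press xy [np.float64(0.0001), np.float64(0.0452)] z 0.0594
```

Call:
play_rows(translation=[[0,0,-0.003],[-0.03,0,-0.003],[-0.06,0,-0.003],[-0.09,0,-0.003],[-0.11,0,-0.01],[-0.11,0,-0.06],[-0.11,0,-0.13],[-0.11,0,-0.2],[-0.11,0,-0.27],[-0.11,0,-0.27]], turn=[0,0,0,0,0,0,0,0,0,0])

```text
time: 59.88
tcp_pos: [0.4881, -0.0623, 0.2813]
eef_rot: [0.003, 0.942, 0.334, 0.005]
wrist_force: [0.3, 0.1, -3.2]
opening: 0.009
grasp_force: 50.4
```

Run:
```python
from h import *
rep();topress()
from bench import manip
for n in ("scene","side"):
    f=manip.grab_frame(n); im=f["pixels"]; cv2.imwrite(f"pics/{n}5.png",im)
    for d in manip.regions_of(n,"stand"):
        m=d["pixels"].astype(np.uint8); q=cv2.boxPoints(cv2.minAreaRect(cv2.findNonZero(m))); print(n,round(d["p"],2),m.sum(),[ray(f,u,.044)[:2].round(3).tolist() for u in q])
    for d in manip.place_of(n,"stand"): print(round(d["p"],2),ray(f,(d["point"][1]*560,d["point"][0]*420),0).round(3))
go([.44,-.33,.35],-90)
```

```text
t 59.9 tcp [ 0.4881 -0.0623  0.2813] yaw -50.93 q6 0.61 F [ 0.3  0.1 -3.2] open 0.0090 grip 50.4 tilt [ 0.0107 -0.0028 -0.9999]
press xy [np.float64(-0.0016), np.float64(0.132)] z 0.2813
scene 0.76 3397 [[0.275, -0.446], [-0.025, -0.266], [0.166, -0.208], [0.406, -0.39]]
0.73 [ 0.485 -0.349  0.   ]
0.62 [ 0.184 -0.321  0.   ]
side 0.91 1321 [[0.598, -0.386], [0.368, -0.41], [0.363, -0.253], [0.579, -0.231]]
side 0.8 2348 [[0.316, -0.295], [0.262, -0.448], [0.059, -0.293], [0.121, -0.158]]
0.77 [ 0.17  -0.326  0.   ]
0.63 [ 0.497 -0.342  0.   ]
to [ 0.44 -0.33  0.35] dist 0.283 shift [-0.2552, 0.2252, -0.0976] turn 0.868 (deg 39.1)
```

Run:
```python
from h import *
go([.445,-.22,.35],-90)
```

```text
to [ 0.445 -0.22   0.35 ] dist 0.181 shift [-0.1637, 0.1224, -0.0974] turn 0.868 (deg 39.1)
```

Call:
play_rows(translation=[[-0.03,0.03,-0.04],[-0.06,0.06,-0.09],[-0.1,0.09,-0.0974],[-0.14,0.11,-0.0974],[-0.1637,0.1224,-0.0974],[-0.1637,0.1224,-0.0974],[-0.1637,0.1224,-0.0974],[-0.1637,0.1224,-0.0974]], turn=[0.15,0.35,0.55,0.75,0.868,0.868,0.868,0.868])

```text
time: 61.18
tcp_pos: [0.446, -0.2194, 0.3523]
eef_rot: [-0.0, 1.0, 0.001, -0.0]
wrist_force: [0.2, 0.9, -0.6]
opening: 0.0087
grasp_force: 50.3
```

Run:
```python
from h import *
import pickle
rep()
f=manip.grab_frame("wrist"); pickle.dump(f,open("w11.pkl","wb")); cv2.imwrite("pics/w11.png",cv2.resize(f["pixels"],(800,600)))
for d in manip.place_of("wrist","stand"): print(round(d["p"],2),ray(f,(d["point"][1]*560,d["point"][0]*420),0).round(3))
```

```text
t 61.2 tcp [ 0.446  -0.2194  0.3523] yaw -89.89 q6 0.96 F [ 0.2  0.9 -0.6] open 0.0087 grip 50.3 tilt [-5.e-04  7.e-04 -1.e+00]
0.75 [ 0.478 -0.351 -0.   ]
0.56 [ 0.181 -0.317  0.   ]
```

View pics/w11.png

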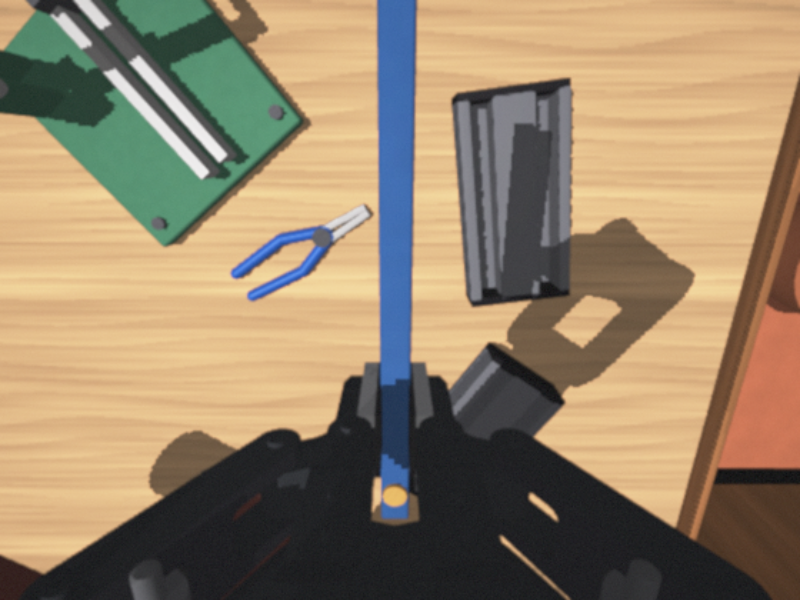

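```bash
cat > fit.py <<'E'
from h import *
import pickle
from scipy.optimize import minimize
def fit(f,x0):
    im=f["pixels"]; hsv=cv2.cvtColor(im,cv2.COLOR_BGR2HSV)
    m=((hsv[...,1]<70)|(hsv[...,2]<45)).astype(np.uint8)
    m=cv2.morphologyEx(m,cv2.MORPH_OPEN,np.ones((3,3)))
    u=proj(f,[[x0[0],x0[1],.03]])[0].astype(int)
    def sil(p,S=8):
        c,s=np.cos(p[2]),np.sin(p[2]); X=[[p[0]+c*a-s*b,p[1]+s*a+c*b,z] for a in(-.111,.111) for b in (-.055,.055) for z in (0,.044)]
        h=cv2.convexHull(proj(f,X).astype(np.float32)); o=np.zeros((420,560),np.uint8); cv2.fillConvexPoly(o,np.round(h*16).astype(np.int32),255,cv2.LINE_AA,4); return o/255.
    roi=cv2.dilate((sil(x0)>0).astype(np.uint8),np.ones((25,25)))
    mm=m*roi; n,l,s,c=cv2.connectedComponentsWithStats(mm); k=1+np.argmax(s[1:,4]); mm=(l==k).astype(np.uint8)
    mm=cv2.morphologyEx(mm,cv2.MORPH_CLOSE,np.ones((9,9))).astype(float)
    cost=lambda p: np.abs(sil(p)-mm).sum()
    best=min((minimize(cost,[x0[0],x0[1],a],method="Nelder-Mead",options=dict(initial_simplex=np.array([[x0[0],x0[1],a],[x0[0]+.01,x0[1],a],[x0[0],x0[1]+.01,a],[x0[0],x0[1],a+.05]]))) for a in (x0[2]-.05,x0[2],x0[2]+.05)),key=lambda r:r.fun)
    print("stand",best.x.round(4),"deg",np.degrees(best.x[2]).round(2),"cost",best.fun,"area",mm.sum()); return best.x,mm
E
python3 - <<'E'
from fit import *
f=pickle.load(open("w11.pkl","rb"))
p,mm=fit(f,[.478,-.348,0.0])
c,s=np.cos(p[2]),np.sin(p[2])
for y in (-.032,.032):
    for x in (-.101,0,.101): 
        X=[p[0]+c*x-s*y,p[1]+s*x+c*y,.044]; print(y,x,np.round(X,4),(proj(f,[X])[0]*800/560).round(0))
# panel
print("panel centre est", [ray(f,(276,r),.352+.021).round(3) for r in (20,200)])
E
```

```text
stand [ 0.4803 -0.3449  0.1296] deg 7.43 cost 609.8470588235294 area 11659.0
-0.032 -0.101 [ 0.3843 -0.3897  0.044 ] [549. 291.]
-0.032 0 [ 0.4845 -0.3766  0.044 ] [548. 199.]
-0.032 0.101 [ 0.5846 -0.3636  0.044 ] [546.  93.]
0.032 -0.101 [ 0.376  -0.3262  0.044 ] [491. 298.]
0.032 0 [ 0.4762 -0.3132  0.044 ] [486. 207.]
0.032 0.101 [ 0.5763 -0.3001  0.044 ] [480. 102.]
panel centre est [array([ 0.557, -0.218,  0.373]), array([ 0.491, -0.218,  0.373])]
```

Run:
```python
from h import *
go([.4309,-.3191,.12],-82.57)
```

```text
to [ 0.4309 -0.3191  0.12  ] dist 0.253 shift [-0.0191, 0.1245, 0.2908] turn -0.1631 (deg -7.3)
```

Call:
play_rows(translation=[[-0.01,0.06,0],[-0.0191,0.1245,0],[-0.0191,0.1245,0.05],[-0.0191,0.1245,0.12],[-0.0191,0.1245,0.19],[-0.0191,0.1245,0.25],[-0.0191,0.1245,0.285],[-0.0191,0.1245,0.285],[-0.0191,0.1245,0.285],[-0.0191,0.1245,0.285]], turn=[-0.08,-0.1631,-0.1631,-0.1631,-0.1631,-0.1631,-0.1631,-0.1631,-0.1631,-0.1631])

```text
time: 62.52
tcp_pos: [0.4317, -0.3208, 0.1273]
eef_rot: [0.002, 0.998, 0.064, 0.001]
wrist_force: [0.9, 0.4, -1.9]
opening: 0.0088
grasp_force: 50.4
```

Run:
```python
from h import *
rep(); go([.4309,-.3191,.0505],-82.57)
f=manip.grab_frame("wrist"); cv2.imwrite("pics/w12.png",f["pixels"])
p=[.4803,-.3449,.1296];c,s=np.cos(p[2]),np.sin(p[2])
for x in (0,.101):
  for y in (-.032,.032,.055): print(x,y,proj(f,[[p[0]+c*x-s*y,p[1]+s*x+c*y,.044]]).round(0).tolist())
g=cv2.cvtColor(f["pixels"],cv2.COLOR_BGR2GRAY); print(g[60,200:400:4].tolist()); print(g[100,200:400:4].tolist())
```

```text
t 62.5 tcp [ 0.4317 -0.3208  0.1273] yaw -82.65 q6 0.66 F [ 0.9  0.4 -1.9] open 0.0088 grip 50.4 tilt [ 0.003 -0.003 -1.   ]
to [ 0.4309 -0.3191  0.0505] dist 0.077 shift [-0.001, -0.0026, 0.096] turn -0.0017 (deg -0.1)
0 -0.032 [[360.0, 160.0]]
0 0.032 [[275.0, 160.0]]
0 0.055 [[245.0, 160.0]]
0.101 -0.032 [[373.0, 5.0]]
0.101 0.032 [[275.0, 5.0]]
0.101 0.055 [[239.0, 5.0]]
[207, 209, 208, 209, 207, 208, 208, 208, 208, 208, 209, 146, 155, 149, 149, 78, 89, 109, 106, 108, 107, 107, 98, 108, 143, 72, 75, 72, 73, 72, 73, 73, 71, 71, 70, 70, 70, 122, 104, 71, 74, 134, 135, 96, 89, 88, 98, 136, 138, 133]
[200, 202, 203, 203, 206, 205, 207, 207, 209, 208, 209, 175, 153, 153, 146, 97, 86, 113, 113, 109, 111, 106, 91, 128, 98, 73, 73, 71, 73, 72, 73, 71, 72, 73, 73, 70, 70, 134, 71, 100, 137, 139, 105, 90, 87, 85, 140, 137, 137, 118]
```

Call:
play_rows(translation=[[0,-0.001,0.02],[0,-0.001,0.04],[0,-0.001,0.055],[0,-0.001,0.068],[0,-0.001,0.08],[0,-0.001,0.086],[0,-0.001,0.086],[0,-0.001,0.086],[0,-0.001,0.086]], turn=[0,0,0,0,0,0,0,0,0])

```text
time: 63.7
tcp_pos: [0.4307, -0.3193, 0.0565]
eef_rot: [0.0, 0.998, 0.064, 0.0]
wrist_force: [-1.0, -0.0, -1.7]
opening: 0.009
grasp_force: 50.4
```

Run:
```python
from h import *
rep(); go([.4309,-.3191,.0505],-82.57)
```

```text
t 63.7 tcp [ 0.4307 -0.3193  0.0565] yaw -82.66 q6 0.67 F [-1.  -0.  -1.7] open 0.0090 grip 50.4 tilt [ 8.e-04 -8.e-04 -1.e+00]
to [ 0.4309 -0.3191  0.0505] dist 0.006 shift [0.0003, -0.0002, 0.0075] turn -0.0019 (deg -0.1)
```

Call:
play_rows(translation=[[0,0,0.004],[0,0,0.0075],[0,0,0.0087],[0,0,0.0087],[0,0,0.0087]], turn=[0,0,0,0,0])

```text
time: 64.32
tcp_pos: [0.4304, -0.3192, 0.0493]
eef_rot: [0.0, 0.998, 0.064, 0.0]
wrist_force: [-2.3, 0.2, 2.4]
opening: 0.009
grasp_force: 50.9
```

Run:
```python
from h import *
rep()
```

```text
t 64.3 tcp [ 0.4304 -0.3192  0.0493] yaw -82.65 q6 0.67 F [-2.3  0.2  2.4] open 0.0090 grip 50.9 tilt [ 1.e-04 -4.e-04 -1.e+00]
```

Call:
play_rows(translation=[[0,0,0],[0,0,0],[0,0,0],[0,0,0],[0,0,-0.02],[0,0,-0.06],[0,0,-0.13],[0,0,-0.2],[0,0,-0.27],[0,0,-0.33]], turn=[0,0,0,0,0,0,0,0,0,0], jaw=0.3)

```text
time: 65.58
tcp_pos: [0.4304, -0.319, 0.3171]
eef_rot: [0.001, 0.998, 0.064, 0.001]
wrist_force: [0.7, -0.1, 0.0]
opening: 0.0297
grasp_force: 0.0
```

Run:
```python
from h import *
from fit import fit
rep()
f=manip.grab_frame("wrist"); im=f["pixels"]; cv2.imwrite("pics/w13.png",im)
hsv=cv2.cvtColor(im,cv2.COLOR_BGR2HSV); y=cv2.inRange(hsv,(15,120,110),(32,255,255)); b=cv2.inRange(hsv,(105,120,30),(130,255,255))
n,l,s,c=cv2.connectedComponentsWithStats(b)
for k in range(1,n):
    if s[k,4]>100: print("b",s[k],c[k].round(1),ray(f,c[k],.07).round(4))
bd=cv2.dilate(b,np.ones((9,9))); n,l,s,c=cv2.connectedComponentsWithStats(y)
for k in range(1,n):
    if s[k,4]>8 and bd[l==k].any(): print("stud",s[k],c[k].round(1),[ray(f,c[k],z).round(4).tolist() for z in (.071,.079)])
g=manip.grab_frame("scene")["pixels"]; h=manip.grab_frame("side")["pixels"]
a=cv2.resize(g[250:360,80:230],(400,293),interpolation=cv2.INTER_CUBIC); d=cv2.resize(h[105:215,190:340],(400,293),interpolation=cv2.INTER_CUBIC)
w=cv2.resize(im[60:300,150:420],(400,356)); cv2.imwrite("pics/fin.png",np.vstack([np.hstack([a,d]),np.hstack([w,np.zeros_like(w)])])[:600])
go(pr(-.038,-.135,.35),-50.93)
```

```text
t 65.6 tcp [ 0.4304 -0.319   0.3171] yaw -82.65 q6 0.67 F [ 0.7 -0.1  0. ] open 0.0297 grip 0.0 tilt [ 0.0026 -0.0026 -1.    ]
b [272  77   9 118 959] [275.6 134.7] [ 0.4809 -0.311   0.07  ]
b [ 82 137  71  31 577] [113.9 149.6] [ 0.4358 -0.1058  0.07  ]
b [ 94 150  67  37 535] [127.1 171. ] [ 0.4097 -0.1219  0.07  ]
stud [273  70   7   7  33] [276.   72.8] [[0.5526, -0.3023, 0.071], [0.5518, -0.3024, 0.079]]
stud [274 196   5   5  19] [275.8 197.8] [[0.3981, -0.3218, 0.071], [0.4004, -0.3215, 0.079]]
to [0.7184 0.0778 0.35  ] dist 0.491 shift [0.4195, -0.4471, -0.0399] turn -0.705 (deg -31.7)
```

View pics/fin.png

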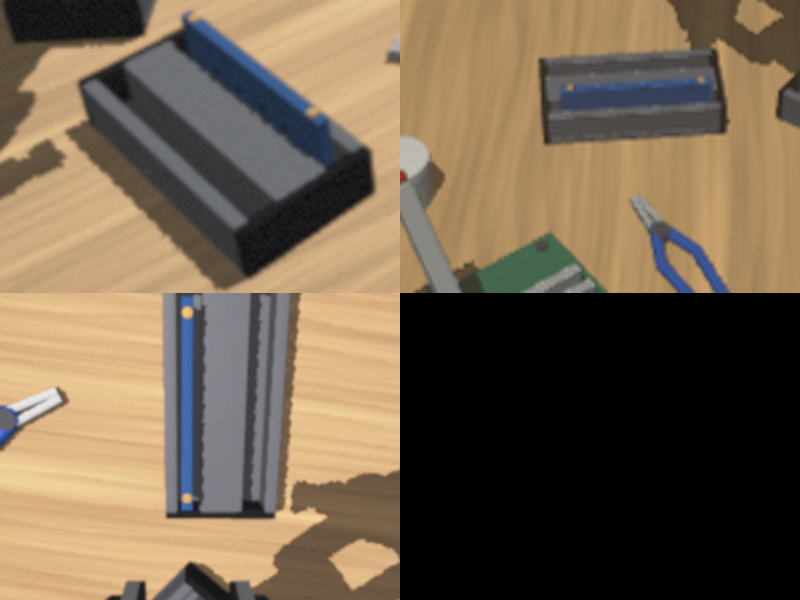

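Call:
play_rows(translation=[[0.0,0.0,-0.0399],[0.05,-0.05,-0.0399],[0.1,-0.105,-0.0399],[0.15,-0.16,-0.0399],[0.2,-0.21,-0.0399],[0.25,-0.265,-0.0399],[0.3,-0.32,-0.0399],[0.35,-0.375,-0.0399],[0.4,-0.425,-0.0399],[0.4195,-0.4471,-0.0399]], turn=[0,-0.1,-0.2,-0.3,-0.4,-0.5,-0.6,-0.705,-0.705,-0.705], jaw=-0.4)

```text
time: 66.97
tcp_pos: [0.7179, 0.0814, 0.3425]
eef_rot: [-0.001, 0.942, 0.336, -0.002]
wrist_force: [-0.3, -1.2, -0.4]
opening: 0.0598
grasp_force: 0.0
```

Call:
play_rows(translation=[[0,0,0],[0,0,0],[0,0,0],[0,0,0]], turn=[0,0,0,0])

```text
time: 67.47
tcp_pos: [0.7172, 0.0776, 0.3454]
eef_rot: [0.0, 0.943, 0.334, 0.0]
wrist_force: [0.4, -0.4, -0.1]
opening: 0.0594
grasp_force: 0.0
```

Run:
```python
from h import *
rep();topress()
f=manip.grab_frame("wrist"); im=f["pixels"]
hsv=cv2.cvtColor(im,cv2.COLOR_BGR2HSV); m=(cv2.inRange(hsv,(0,150,60),(8,255,255))|cv2.inRange(hsv,(172,150,60),(180,255,255)))
k,l,s,c=cv2.connectedComponentsWithStats(m)
for i in range(1,k):
    if s[i,4]>60: print(s[i],c[i].round(1),[ (press2(ray(f,c[i],z))*1000).round(1).tolist() for z in (.262,.272)])
go(pr(-.0395,-.135,.251),-50.93)
```

```text
t 67.5 tcp [0.7172 0.0776 0.3454] yaw -51.01 q6 0.90 F [ 0.4 -0.4 -0.1] open 0.0594 grip 0.0 tilt [ 5.e-04 -1.e-04 -1.e+00]
press xy [np.float64(-0.0374), np.float64(-0.134)] z 0.3454
[ 270  182   18  108 1635] [278.9 233.5] [[-38.1, -119.2], [-38.0, -123.5]]
to [0.7193 0.0766 0.251 ] dist 0.094 shift [0.001, 0.0028, 0.1179] turn -0.0014 (deg -0.1)
```

Same handle position as before; repeat the grip and lowering.

Call:
play_rows(translation=[[0,0.0025,0.04],[0,0.0025,0.08],[0,0.0025,0.11],[0,0.0025,0.118],[0,0.0025,0.118],[0,0.0025,0.118]], turn=[0,0,0,0,0,0])

```text
time: 68.28
tcp_pos: [0.7195, 0.077, 0.2526]
eef_rot: [0.0, 0.942, 0.334, 0.001]
wrist_force: [0.2, 0.8, -0.1]
opening: 0.0596
grasp_force: 0.0
```

Call:
play_rows(translation=[[0,0,0],[0,0,0],[0,0,0],[0,0,0],[0,0,0],[0,0,0]], turn=[0,0,0,0,0,0], jaw=1, squeeze=40)

```text
time: 69.03
tcp_pos: [0.7193, 0.0767, 0.2513]
eef_rot: [0.001, 0.942, 0.334, 0.001]
wrist_force: [2.7, -1.8, 3.4]
opening: 0.0124
grasp_force: 39.3
```

Call:
play_rows(translation=[[0,0.0209,0.0185],[0,0.0388,0.0376],[0,0.0546,0.0585],[0,0.0684,0.0809],[0,0.0798,0.1045],[0,0.0888,0.1291],[0,0.0953,0.1546],[0,0.0975,0.1675],[0,0.0993,0.1805],[0,0.0993,0.1805]], turn=[0,0,0,0,0,0,0,0,0,0])

```text
time: 70.28
tcp_pos: [0.7694, 0.015, 0.1051]
eef_rot: [0.0, 0.943, 0.334, 0.001]
wrist_force: [6.5, -3.9, -1.5]
opening: 0.0124
grasp_force: 44.7
```

Run:
```python
from h import *
rep();topress()
```

```text
t 70.3 tcp [0.7694 0.015  0.1051] yaw -50.96 q6 0.81 F [ 6.5 -3.9 -1.5] open 0.0124 grip 44.7 tilt [ 0.0015  0.     -1.    ]
press xy [np.float64(-0.1189), np.float64(-0.1351)] z 0.1051
```

Call:
play_rows(translation=[[0,0.001,0.005],[0,0.001,0.01],[0,0.001,0.015],[0,0.001,0.019],[0,0.001,0.023],[0,0.001,0.027],[0,0.001,0.03],[0,0.001,0.031],[0,0.001,0.031]], turn=[0,0,0,0,0,0,0,0,0])

```text
time: 71.4
tcp_pos: [0.7701, 0.0143, 0.0848]
eef_rot: [0.001, 0.942, 0.334, 0.001]
wrist_force: [-2.0, -3.1, 13.9]
opening: 0.0123
grasp_force: 46.9
```

Run:
```python
from h import *
rep();topress()
```

```text
t 71.4 tcp [0.7701 0.0143 0.0848] yaw -50.94 q6 0.81 F [-2.  -3.1 13.9] open 0.0123 grip 46.9 tilt [ 1.8e-03 -9.0e-04 -1.0e+00]
press xy [np.float64(-0.1199), np.float64(-0.1352)] z 0.0848
```

Call:
play_rows(translation=[[0,0,0],[0,0,0],[0,0,0],[0,0,0],[0,0,-0.02],[0,0,-0.07],[0,0,-0.14],[0,0,-0.21],[0,0,-0.25],[0,0,-0.25]], turn=[0,0,0,0,0,0,0,0,0,0], jaw=-0.4)

```text
time: 72.65
tcp_pos: [0.7711, 0.0147, 0.2884]
eef_rot: [0.002, 0.942, 0.334, 0.005]
wrist_force: [-1.0, -0.9, -0.1]
opening: 0.0598
grasp_force: 0.0
```

Run:
```python
from h import *
rep()
for n in ("scene","side"):
    f=manip.grab_frame(n); im=f["pixels"]; hsv=cv2.cvtColor(im,cv2.COLOR_BGR2HSV)
    m=(cv2.inRange(hsv,(0,170,90),(6,255,255))|cv2.inRange(hsv,(174,170,90),(180,255,255)))
    k,l,s,c=cv2.connectedComponentsWithStats(m)
    for th in (0,.05,.1): print(n,th,proj(f,[pr(.08-.2*np.cos(th),y,.104+.2*np.sin(th)) for y in (-.09,-.126,-.163)]).round(1).tolist())
    for i in range(1,k):
        if s[i,4]>40: print(s[i],c[i].round(1))
    b=cv2.inRange(hsv,(105,120,30),(130,255,255)); b[:] = b*(np.add.outer(np.zeros(420),np.ones(560))>0); kk,l,s,c=cv2.connectedComponentsWithStats(b)
    e=proj(f,[[.478,-.312,.04]])[0]; print("panel expected",e.round(0),[c[i].round(0).tolist() for i in range(1,kk) if s[i,4]>100])
```

```text
t 72.7 tcp [0.7711 0.0147 0.2884] yaw -50.93 q6 0.81 F [-1.  -0.9 -0.1] open 0.0598 grip 0.0 tilt [ 1.000e-02 -7.000e-04 -9.999e-01]
scene 0 [[374.6, 263.1], [393.6, 265.5], [413.4, 268.0]]
scene 0.05 [[375.2, 258.9], [394.3, 261.3], [414.2, 263.8]]
scene 0.1 [[375.8, 254.6], [395.0, 257.0], [415.0, 259.5]]
[365 261  40   9 111] [381.5 264.4]
panel expected [177. 284.] [[455.0, 114.0], [555.0, 175.0], [244.0, 238.0], [255.0, 244.0], [177.0, 283.0]]
side 0 [[178.3, 197.7], [166.6, 203.7], [154.4, 210.0]]
side 0.05 [[177.8, 195.4], [166.0, 201.4], [153.7, 207.6]]
side 0.1 [[177.3, 193.1], [165.5, 199.1], [153.0, 205.4]]
[155 194  29  17 114] [168.  202.7]
panel expected [277. 144.] [[302.0, 203.0], [292.0, 208.0]]
```

```bash
python3 -c "
from bench import manip
print(manip.hand_in())"
```

```text
the job is handed in; nothing more can be done
None
```

I pressed both studs of the blue panel, the only one in the rack, with the press, stood it upright in the far grey stand and left the lever down on its stop, then handed in at about 73 s without seeing a verdict; early on the held panel bumped the half-lowered press jaw at about 55 N wrist force, under the 120 N wrist limit but over the 40 N limit if any of it was on the arm or gripper body, which I judged it was not but did not confirm.

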